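# Stand up the bench camera and take the record shot of a valve body

## Task

Stand the inspection camera, which lies on its back, upright on the bare bench and let go; then take it again by its head and set it in the cradle with its lens looking out of the open front at the valve body, and let go. Then half-press the shutter key on its top to the first click and keep it there for a full second so that it focuses, then press it fully home to take the picture and release it. Do not fire the shutter anywhere but in the cradle, do not drop the camera or knock it over, and leave the valve body, the tub and the gear drum where they are.

Things in the scene. Friction and masses are not known exactly. Their poses are not given: they have to be found in the camera images.
- camera_mid (a point): Centre of the inspection camera, a loose dark grey block 130 mm tall, 56 wide, 40 deep, 0.45 kg: 65 mm from its flat foot end, 20 mm from its back face. Axes: x from the foot to the key end (up when it stands), y across its width, z out of the lens. It starts lying on its back, lens up, key end to the robot's left (world y) within 0.5 rad. Its balance point is 54 mm from the foot.
- lens_front (a point): Middle of the front of the round lens barrel (36 mm diameter, 12 mm proud of the lens face): 45 mm from the foot, 52 mm from the back face. More than 65 mm from the foot the lens face is flat and free for a grip across the 40 mm depth. Axes as the camera's.
- key_top (a point): Pressing face of the shutter key, a 26 mm round metal cap in the middle of the camera's key end, 16 mm proud of it (146 mm from the foot). Pressed towards the foot. First stage: 5 mm, 1 N rising to 3.5 N, then a firm stop (first click); nothing more moves below 10 N. Second stage: 5 mm more, 10 to 13 N, then a hard stop. It springs back. Axes as the camera's.
- shutter_first (a joint): First stage of the shutter key: 0 released, 0.005 m at the first click.
- shutter_second (a joint): Second stage of the shutter key: 0 until the first-stage stop is pushed with more than 10 N, 0.005 m fully home (picture taken).
- camera: The whole camera; origin in the middle of its back face. Axes as for its centre.
- cradle_seat (a point): Middle of the floor (8 mm above the bench) of the fixed grey steel cradle. Axes: x level, out of its open front to the valve body; z up. Side cheeks (70 mm above the bench, 50 mm long, 8 thick) stand 66 mm apart for the camera's width; back lip (30 mm high) and front lip (18 mm), each 8 thick, stand 50 mm apart for its depth. Base plate 90 (x) by 130 mm.
- valve_body: Bystander: aluminium valve body with four upright solenoids, 80 x 150 mm and 58 mm tall, 1.8 kg, on the bench its middle 140 to 165 mm in front of the cradle's middle. Origin: centre of its underside.
- tub: Bystander: open white plastic tub, 80 mm across, 70 mm tall, on one side of the bench. Origin: centre of its underside.
- drum: Bystander: round stepped steel gear drum, 80 mm across, 50 mm tall, on the other side of the bench. Origin: centre of its underside.
Mind the look-alikes: they are no part of the job. Leave any green or purple look-alike of the part that bears cradle_seat alone. Of the things that look like the camera, the smaller one is meant.

How it is judged:
By the outcome, as a careful person would: the job done as asked, in the order asked, and still so for the second after the job is handed in, with the robot touching nothing.
It also fails if it takes over 72 s, if anything falls off the work surface, if the arm or the gripper's body presses on something with over 40 N, if the wrist force passes 120 N, or if a joint passes its speed limit or range.

## Robot

A 7-joint arm with a two-finger parallel gripper is mounted at the origin on the work surface. World frame = base frame: x ahead of the robot, y to its left, z up, the work surface at z = 0. Lengths are in m, angles in degrees, forces in N, time in s.
With the tool pointing down it reaches from about 0.425 to 0.875 m from the base axis. Payload 9.9 kg.
Tool frame: the origin (TCP) lies between the finger pads; the fingertips stand 8 mm ahead of it and the grasp point (between the pads) lies 11 mm behind it; z points along the fingers, y is the direction in which the jaws open and shut (so a half turn about z gives the same grasp; the last joint's range is limited). The gripper opens to 85 mm and grips with 20 to 120 N. Pads are 22 mm wide; open, the fingers measure 114 mm over their backs; the gripper's body (76 mm by 85 mm) begins 54 mm behind the grasp point. The pads swing forward as they close: fully open they stand 13 mm farther back than shut.
Start: joints at [72.319, 32.985, 1.427, 82.34, -0.859, 64.687, -3.237], TCP at [0.15, -0.658, 0.216] pointing down, gripper open.
Joint ranges: [-157.87, 157.87], [-19.46, 123.44], [-87.15, 90], [11.01, 140.99], [-62.26, 242.26], [9.8, 113.94], [-161.44, 161.44]. Speed limits (degrees/s): [127.2, 127.2, 172.46, 172.46, 180, 180, 180].

## Interface

Orientations are given as a 3x3 rotation matrix whose columns are the frame's x, y, z axes.
In Python, from bench import arm, vision gives the robot as it stands.
- The arm moves only by the shell command python3 -m handwheel 'ROWS' [FORCE]. ROWS is JSON, a list of rows, each a list of 5 numbers: the shift along the world's x, y, z in mm, then the turn about the world's z in units of 6 degrees (1.0 is 6 degrees), then the finger opening in mm, from 0 to 85.4. A call has 1 to 10 rows; each row shifts and turns the commanded pose from where the row before left it; what a row does not reach is not made up. A row lasts 1/10 s, in which the tool goes at most 50 mm and 8.59 degrees, less where a joint would pass 70% of its speed; a pose out of reach is approached as far as the arm can. A call with a gripper value outside its range is refused whole. The fingers move at their own pace and stop on an object; FORCE is the grip in N (left out, the last holds). Time passes only in rows, so rows that do not move let the fingers close. It gives the time, the measured TCP pose, the force and the opening at its end, in the units of the state.
- arm.observe(): the state, without advancing time (a new reading comes with each control period).
- vision.grab_frame(name): name is "scene" or "top" or "wrist"; returns the picture (480x640x3 uint8, blue, green, red); there is no depth.
- vision.camera_model(name): a dict with "vertical_fov" (degrees; the focal length in pixels is half the picture's height over the tangent of half this angle, whatever the lens; pixels are square), "cx", "cy" (the principal point, pixels), "distortion" ([k1, k2, p1, p2, k3] as OpenCV has them; the pictures are not rectified), "world_from_camera" (4x4, takes a point from camera to world coordinates). Camera axes: x right, y up, looking along -z (the intrinsics and any distortion apply to the point x, -y, -z); pixel columns grow to the right and rows downward; lengths in m; the calibration is good to about 2 mm. A picture is of the moment at which its call begins: read the wrist's pose just before it. camera_model takes no time and is no camera call; for the wrist camera it gives the pose at the moment of the call.
- arm.finish_job(): hands the job in, once; it reports no verdict.
The state is a dict: "time_s": time; "joint_pos": joint angles; "joint_velocities": joint speeds; "joint_torque": joint torques, N m; "position": TCP position; "tcp_rot": TCP orientation; "ft_force": force on the tool from outside, world axes, zero at the start; "moment": the same for the moment, N m; "grip_width": finger opening in m.
Only numpy, scipy, OpenCV 4.12 (cv2) and the standard library are available. Lean on these libraries where they do the work, as an engineer would, in place of code of your own. Each camera call takes 0.05 s, during which the arm holds its last target.

## Working session

There is one attempt and no reset: what is moved stays moved. The work goes in short steps, Python scripts to look and compute and a shell command to move; the robot and the scene stay as the last step left them, time stands still between calls to the robot, and variables do not carry over. Pictures are saved under pics/ and viewed, and the job is handed in when it is done.

```bash
ls; mkdir -p pics; cat > h.py <<'E'
import numpy as np, cv2
from bench import arm, vision
def snap(n,f):
    m=vision.camera_model(n); im=vision.grab_frame(n); cv2.imwrite('pics/'+f,im); np.save('pics/'+f+'.npy',np.array([m],dtype=object),allow_pickle=True); return im,m
def load(f):
    return cv2.imread('pics/'+f), np.load('pics/'+f+'.npy',allow_pickle=True)[0]
def K(m):
    f=240/np.tan(np.radians(m['vertical_fov'])/2); return np.array([[f,0,m['cx']],[0,f,m['cy']],[0,0,1.]])
def ray(m,uv):
    p=cv2.undistortPoints(np.array(uv,float).reshape(-1,1,2),K(m),np.array(m['distortion'],float)).reshape(-1,2)
    T=np.array(m['world_from_camera']); d=np.c_[p[:,0],-p[:,1],-np.ones(len(p))]@T[:3,:3].T
    return T[:3,3],d
def onz(m,uv,z):
    o,d=ray(m,uv); return o+d*((z-o[2])/d[:,2])[:,None]
def proj(m,P):
    T=np.linalg.inv(np.array(m['world_from_camera'])); P=np.atleast_2d(P); c=P@T[:3,:3].T+T[:3,3]
    q=np.c_[c[:,0],-c[:,1],-c[:,2]]
    return cv2.projectPoints(q,np.zeros(3),np.zeros(3),K(m),np.array(m['distortion'],float))[0].reshape(-1,2)
def tri(ms,uvs):
    A=np.zeros((3,3));b=np.zeros(3)
    for m,uv in zip(ms,uvs):
        o,d=ray(m,[uv]); d=d[0]/np.linalg.norm(d[0]); M=np.eye(3)-np.outer(d,d); A+=M;b+=M@o
    return np.linalg.solve(A,b)
E
python3 - <<'E'
from h import *
for n in ['scene','top','wrist']:
    im,m=snap(n,n+'0.png'); print(n,m)
s=arm.observe();print(s)
E
```

```text
pics
scene {'vertical_fov': 50.98137234297184, 'cx': 320.1612146280631, 'cy': 233.73273126280063, 'distortion': array([-0.08643749,  0.        ,  0.        ,  0.        ,  0.        ]), 'world_from_camera': array([[ 5.49340422e-01, -5.44170062e-01,  6.34116743e-01,
         1.30332028e+00],
       [ 8.35598646e-01,  3.57693968e-01, -4.16929164e-01,
        -5.36140471e-01],
       [ 6.06347091e-05,  7.58903135e-01,  6.51203523e-01,
         8.82470953e-01],
       [ 0.00000000e+00,  0.00000000e+00,  0.00000000e+00,
         1.00000000e+00]])}
top {'vertical_fov': 43.402068936929446, 'cx': 320.2935485751682, 'cy': 253.6440170970296, 'distortion': array([-0.05245687,  0.        ,  0.        ,  0.        ,  0.        ]), 'world_from_camera': array([[ 0.01655549,  0.99768318, -0.06598623,  0.42513683],
       [-0.99963446,  0.01510484, -0.0224228 , -0.0138835 ],
       [-0.02137413,  0.06633333,  0.99756856,  1.43435415],
       [ 0.        ,  0.        ,  0.        ,  1.        ]])}
wrist {'vertical_fov': 58.39713707536968, 'cx': 318.394909611825, 'cy': 245.29281597255408, 'distortion':
[... 462 characters left out ...]
, -3.23644556]), 'joint_velocities': array([-0.01985246, -0.1512191 , -0.08709857, -0.21562719,  0.0462323 ,
       -0.04054021, -0.08641957]), 'joint_torque': array([ 4.87038255e-03, -7.66267776e+01,  2.25395791e+00, -2.86182475e+01,
        1.57299370e-02,  9.75767820e-03,  8.61664830e-06]), 'position': array([ 0.15035456, -0.65768066,  0.21514567]), 'tcp_rot': array([[ 9.74829110e-01,  2.22953011e-01, -4.01461651e-04],
       [ 2.22953335e-01, -9.74828406e-01,  1.17843291e-03],
       [-1.28621056e-04, -1.23827792e-03, -9.99999225e-01]]), 'ft_force': array([ 0.17575016,  0.20160004, -0.07879801]), 'moment': array([ 0.06049698,  0.00957202, -0.00838114]), 'grip_width': 0.08535178539367631}
```

View pics/scene0.png

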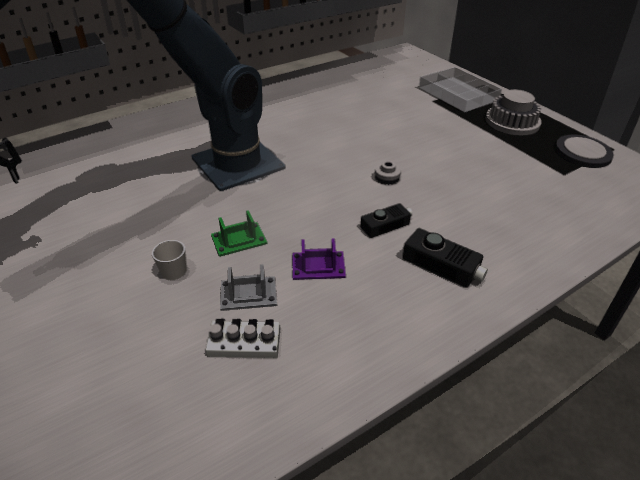

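View pics/top0.png

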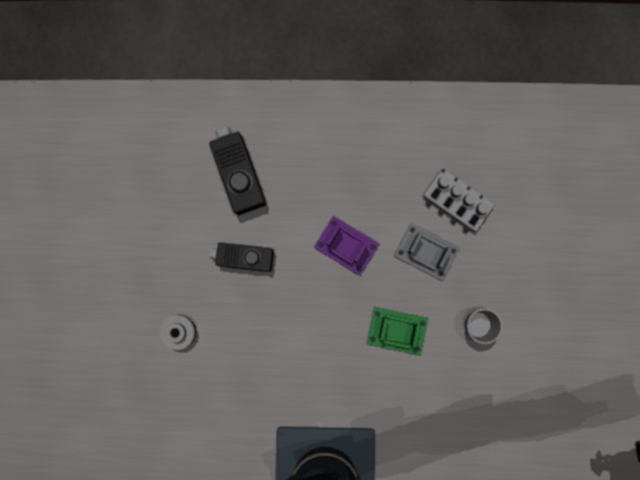

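```bash
python3 - <<'E'
from h import *
im,m=load('top0.png')
a=cv2.resize(im[225:290,195:295],None,fx=8,fy=8,interpolation=cv2.INTER_CUBIC)
b=cv2.resize(im[150:300,380:510],None,fx=4,fy=4,interpolation=cv2.INTER_CUBIC)
cv2.imwrite('pics/a.png',a);cv2.imwrite('pics/b.png',b)
im,m=load('scene0.png')
c=cv2.resize(im[190:290,350:500],None,fx=5,fy=5,interpolation=cv2.INTER_CUBIC)
cv2.imwrite('pics/c.png',c)
E
```

```text
(no output)
```

View pics/a.png

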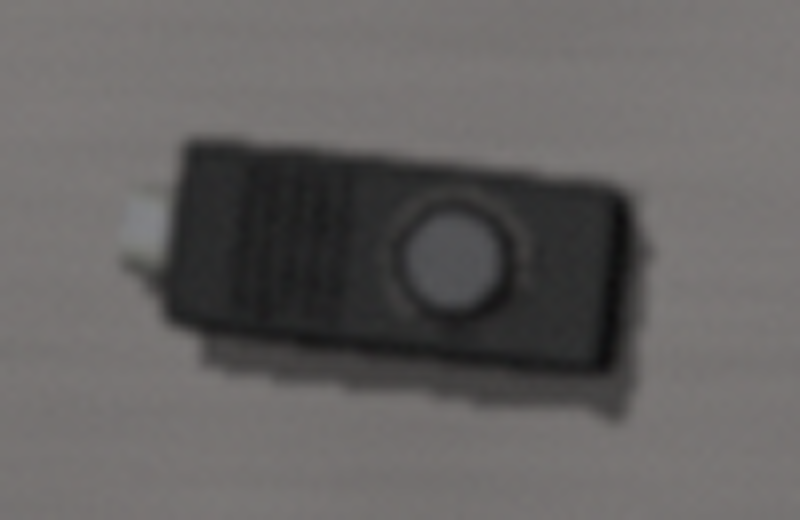

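View pics/b.png

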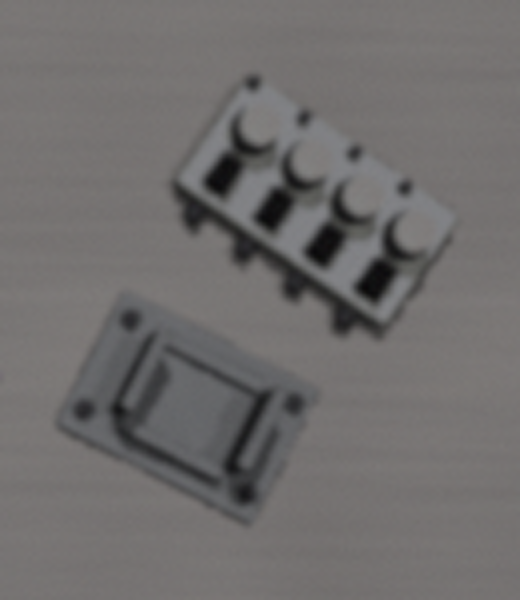

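View pics/c.png

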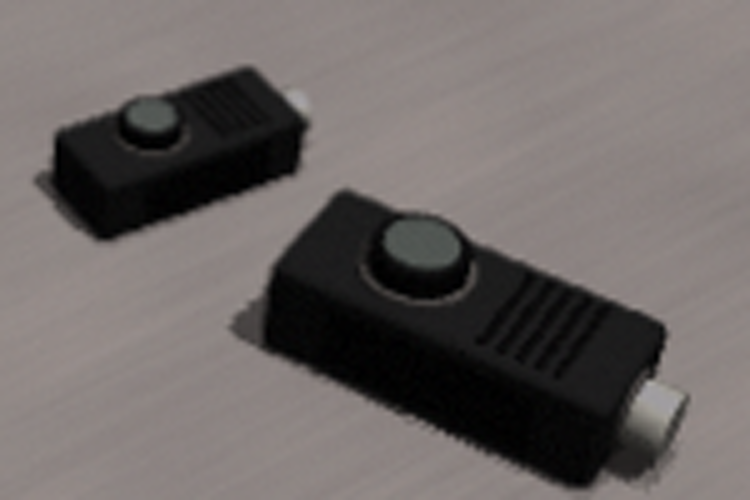

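```bash
python3 - <<'E'
from h import *
im,m=load('top0.png')
A=(np.array([[190,145],[615,188],[600,360],[170,318],[453,262]])+.5)/8-.5+[195,225]
P=onz(m,A[:4],.04)
print(P[:,:2].round(4)); L=onz(m,A[4:],.052);print('lens',L)
print('len',np.linalg.norm(P[1]-P[0]),np.linalg.norm(P[2]-P[3]),'w',np.linalg.norm(P[3]-P[0]),np.linalg.norm(P[2]-P[1]))
c=P.mean(0);ax=(P[0]+P[3]-P[1]-P[2])[:2];print('mid',c,'yaw',np.degrees(np.arctan2(ax[1],ax[0])))
B=(np.array([[125,292],[318,390],[250,523],[57,425]])+.5)/4-.5+[380,150]
Q=onz(m,B,.008);print(Q.round(4));print('seat',Q.mean(0),np.linalg.norm(Q-np.roll(Q,1,0),axis=1))
f=(Q[0]+Q[1]-Q[2]-Q[3])[:2];print('front yaw',np.degrees(np.arctan2(f[1],f[0])))
f=(Q[0]+Q[3]-Q[2]-Q[1])[:2];print('left yaw',np.degrees(np.arctan2(f[1],f[0])))
V=(np.array([[248,76],[458,215],[385,325],[178,185]])+.5)/4-.5+[380,150]
V=onz(m,V,.04);print('valve',V.mean(0))
E
```

```text
[[0.5394 0.2558]
 [0.5286 0.1312]
 [0.4786 0.1345]
 [0.4888 0.2602]]
lens [[0.50569432 0.17629583 0.052     ]]
len 0.125020139386231 0.1261593053277718 w 0.05076655874954609 0.05015537683618524
mid [0.50885793 0.19543843 0.04      ] yaw 85.21891404872106
[[ 0.5966 -0.1957  0.008 ]
 [ 0.5399 -0.3103  0.008 ]
 [ 0.4606 -0.2703  0.008 ]
 [ 0.5168 -0.156   0.008 ]]
seat [ 0.52849016 -0.23309082  0.008     ] [0.08905426 0.12781202 0.08879671 0.12735321]
front yaw -26.616051957478682
left yaw 63.7617914670984
valve [ 0.64827122 -0.3031761   0.04      ]
```

View pics/wrist0.png

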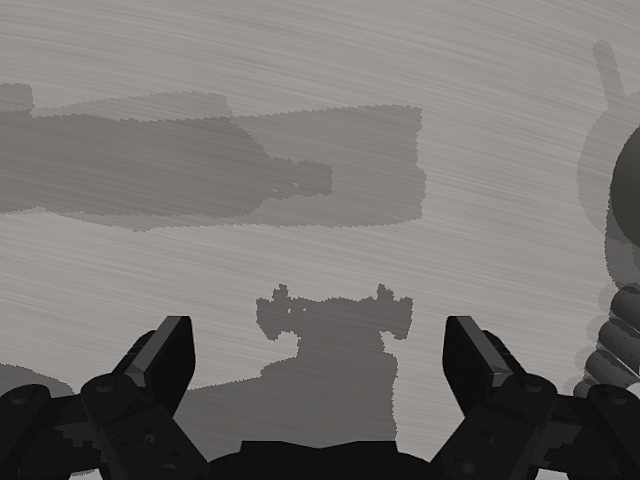

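```bash
python3 -m handwheel '[[30,25,0,0,85],[35,30,0,1,85],[35,30,0,1,85],[35,30,0,1,85],[35,30,0,1,85],[35,30,0,1,85],[35,35,0,1,85],[30,35,0,1,85],[20,35,0,1,85],[20,40,0,1,85]]' 20
python3 -m handwheel '[[10,45,0,1,85],[10,45,0,1,85],[10,45,0,1,85],[10,45,0,0,85],[10,45,0,0,85],[0,45,0,0,85],[0,45,0,0,85],[0,45,0,0,85],[0,45,0,0,85],[0,45,0,0,85]]'
```

```text
time_s: 1.15
position: [0.4612, -0.3368, 0.2155]
tcp_rot: [[0.389, 0.921, -0.0], [0.921, -0.389, -0.0], [-0.0, -0.0, -1.0]]
ft_force: [0.9, -0.8, -0.5]
grip_width: 0.0849
time_s: 2.15
position: [0.5101, 0.1136, 0.2158]
tcp_rot: [[0.09, 0.996, -0.0], [0.996, -0.09, -0.0], [-0.0, -0.0, -1.0]]
ft_force: [1.5, -0.6, 0.4]
grip_width: 0.0846
```

```bash
python3 -m handwheel '[[1,45,0,0,85],[1,45,0,0,85],[1,34,-20,0,85],[0,0,-20,0,85],[0,0,0,0,85],[0,0,0,0,85]]'
python3 - <<'E'
from h import *
im,m=snap('wrist','w1.png')
s=arm.observe();print(s['position'],s['ft_force'])
E
```

```text
time_s: 2.75
position: [0.5134, 0.2351, 0.1758]
tcp_rot: [[0.09, 0.996, -0.001], [0.996, -0.09, -0.001], [-0.001, -0.001, -1.0]]
ft_force: [-0.8, 0.4, -0.4]
grip_width: 0.085
[0.51393879 0.2351145  0.1764179 ] [-0.13076979  0.44861976  1.36166791]
```

View pics/w1.png

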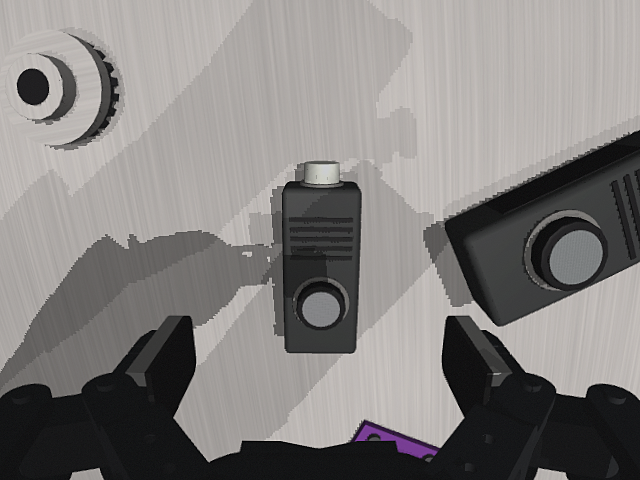

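```bash
python3 - <<'E'
from h import *
im,m=load('w1.png')
P=onz(m,[[286,183],[359,183],[356,352],[285,352]],.04); print(P.round(4)); print('mid',P.mean(0))
print('lens',onz(m,[[321,309]],.052))
print('big bottom corner',onz(m,[[468,305],[497,325]],.0),onz(m,[[446,221],[497,325]],.06))
a=(P[0]+P[1]-P[2]-P[3]);print(np.degrees(np.arctan2(a[1],a[0])))
print('keytip',onz(m,[[304,163],[339,163]],.02))
E
```

```text
[[0.4936 0.2674 0.04  ]
 [0.5436 0.2629 0.04  ]
 [0.5332 0.1323 0.04  ]
 [0.4782 0.1372 0.04  ]]
mid [0.51216922 0.19995879 0.04      ]
lens [[0.50973526 0.1768026  0.052     ]]
big bottom corner [[0.63403715 0.14449741 0.        ]
 [0.66064267 0.12246504 0.        ]] [[0.5979156  0.23594518 0.06      ]
 [0.63537066 0.15558052 0.06      ]]
84.34013074966394
keytip [[0.50645382 0.27799447 0.02      ]
 [0.53173436 0.2757297  0.02      ]]
```

```bash
python3 -m handwheel '[[0,3,-30,0,85],[0,0,-40,0,85],[0,0,-40,0,85],[0,0,-25,0,85],[0,0,-15,0,85],[0,0,-8,0,85],[0,0,-5,0,85],[0,0,0,0,85],[0,0,0,0,85]]'
python3 - <<'E'
from h import *
im,m=snap('wrist','w2.png')
s=arm.observe();print(s['position'],s['ft_force'])
E
```

```text
time_s: 3.7
position: [0.5141, 0.2391, 0.0138]
tcp_rot: [[0.09, 0.996, 0.001], [0.996, -0.09, 0.001], [0.001, 0.001, -1.0]]
ft_force: [-0.7, 0.2, 0.2]
grip_width: 0.0847
[0.51411223 0.23915186 0.0137733 ] [-0.37339873 -0.63743355  0.28398893]
```

View pics/w2.png

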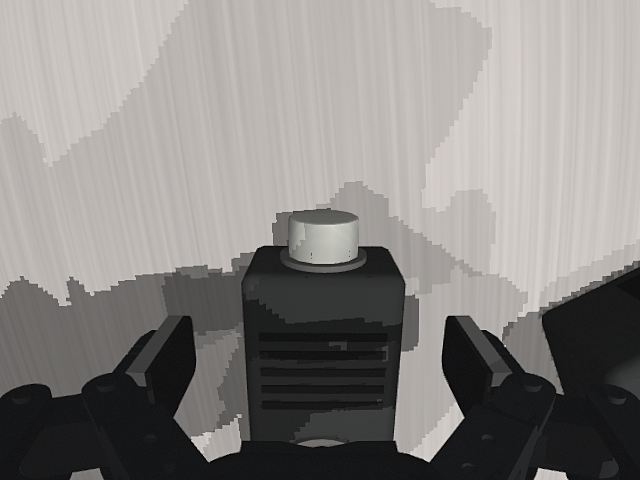

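```bash
python3 -m handwheel '[[0,0,0,0,52],[0,0,0,0,52],[0,0,0,0,52],[0,0,0,0,52],[0,0,0,0,52],[0,0,0,0,52]]' 20
python3 -m handwheel '[[0,-0.2,5,0,52],[0,-0.5,6,0,52],[0,-0.5,7,0,52],[0,-1,7,0,52],[0,0,0,0,52],[0,0,0,0,52]]' 20
python3 - <<'E'
from h import *
im,m=snap('scene','s3.png')
cv2.imwrite('pics/s3c.png',cv2.resize(im[140:290,320:500],None,fx=4,fy=4))
im,m=snap('wrist','w3.png')
E
```

```text
time_s: 4.35
position: [0.514, 0.2392, 0.0134]
tcp_rot: [[0.089, 0.996, 0.001], [0.996, -0.089, 0.0], [0.0, 0.001, -1.0]]
ft_force: [-0.1, -0.6, 6.2]
grip_width: 0.0551
time_s: 4.95
position: [0.5138, 0.2371, 0.0382]
tcp_rot: [[0.089, 0.996, 0.001], [0.996, -0.089, 0.001], [0.001, 0.001, -1.0]]
ft_force: [-0.3, 0.7, -2.2]
grip_width: 0.0555
```

View pics/s3c.png

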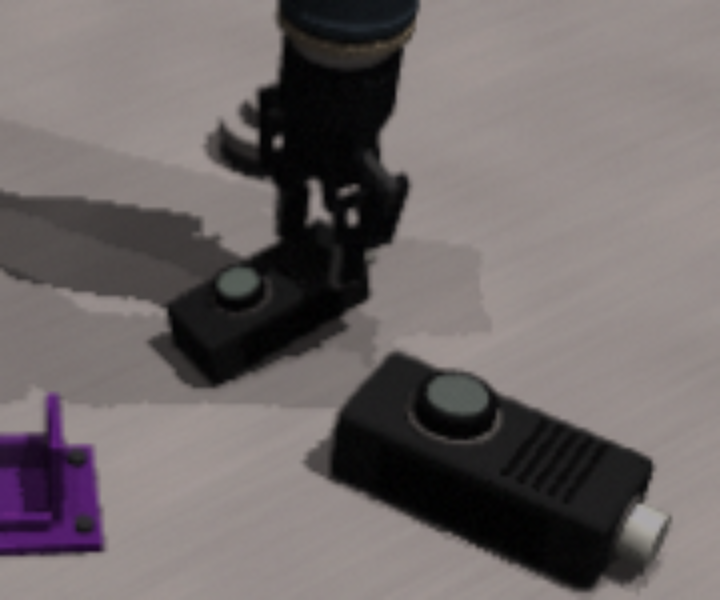

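View pics/w3.png

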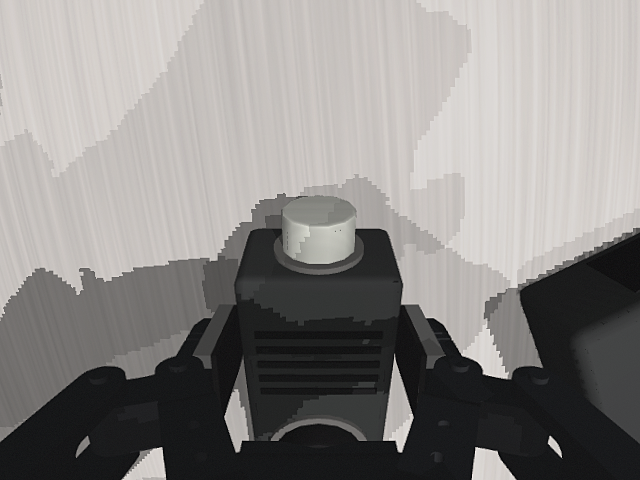

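```bash
python3 -m handwheel '[[-0.5,-4,6,0,52],[-0.5,-4,6,0,52],[-0.5,-4,6,0,52],[-0.5,-5,6,0,52],[-0.5,-5.5,5.5,0,52],[-0.5,-5.5,5,0,52],[-0.5,-6,4.5,0,52],[-0.5,-6.5,4,0,52],[-0.5,-6.5,4,0,52],[0,0,0,0,52]]' 20
python3 - <<'E'
from h import *
im,m=snap('scene','s4.png')
cv2.imwrite('pics/s4c.png',cv2.resize(im[140:290,320:500],None,fx=4,fy=4))
im,m=snap('wrist','w4.png')
E
```

```text
time_s: 6.05
position: [0.5092, 0.1884, 0.0852]
tcp_rot: [[0.091, 0.996, 0.0], [0.996, -0.091, -0.001], [-0.001, 0.0, -1.0]]
ft_force: [0.1, -0.8, -4.6]
grip_width: 0.0551
```

View pics/s4c.png

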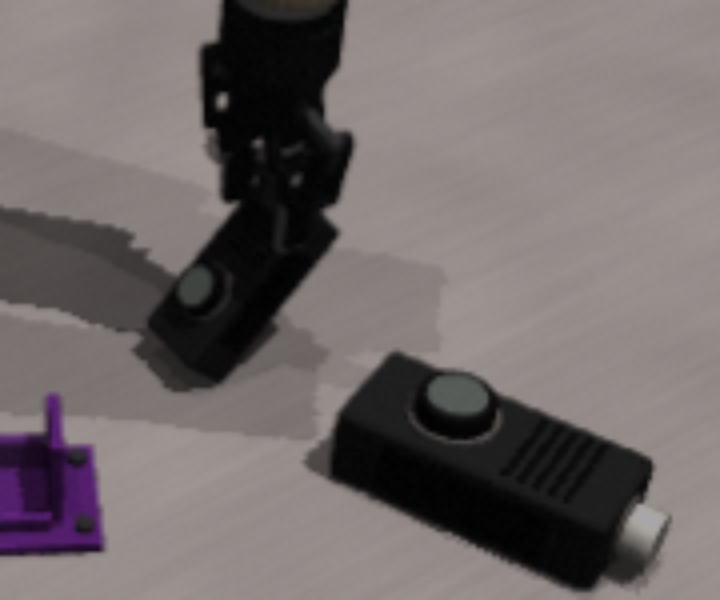

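View pics/w4.png

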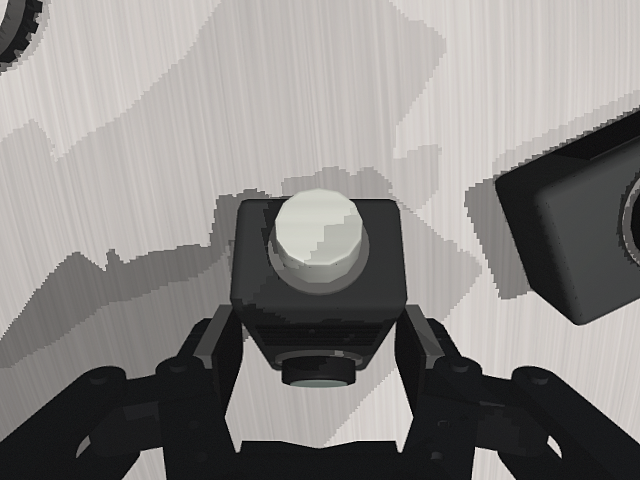

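```bash
python3 -m handwheel '[[-0.5,-7,3.5,0,52],[-0.5,-7,3,0,52],[-0.5,-7,2.5,0,52],[-0.5,-7,2,0,52],[-0.5,-7,1.5,0,52],[-0.5,-7,1,0,52],[0,0,0,0,52]]' 20
python3 - <<'E'
from h import *
im,m=snap('scene','s5.png')
cv2.imwrite('pics/s5c.png',cv2.resize(im[140:290,320:500],None,fx=4,fy=4))
im,m=snap('wrist','w5.png')
E
```

```text
time_s: 6.85
position: [0.5059, 0.1462, 0.0983]
tcp_rot: [[0.091, 0.996, -0.0], [0.996, -0.091, -0.001], [-0.001, -0.0, -1.0]]
ft_force: [0.4, 0.3, -4.8]
grip_width: 0.0549
```

View pics/s5c.png

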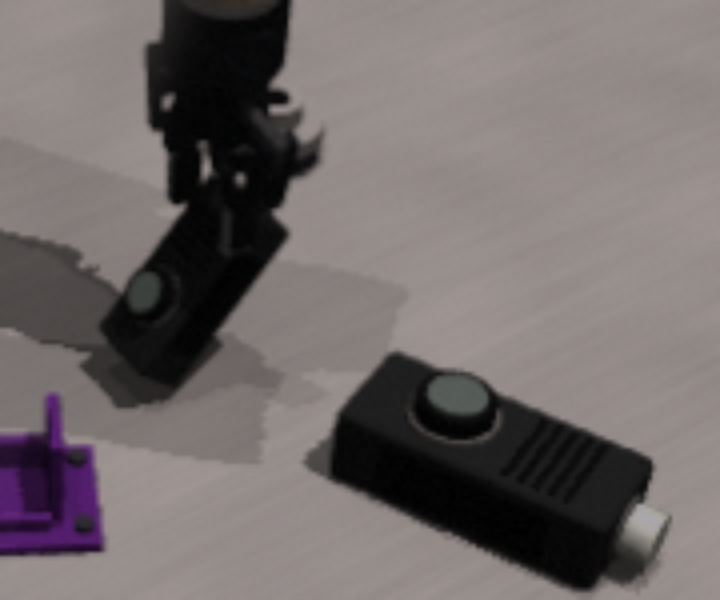

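View pics/w5.png

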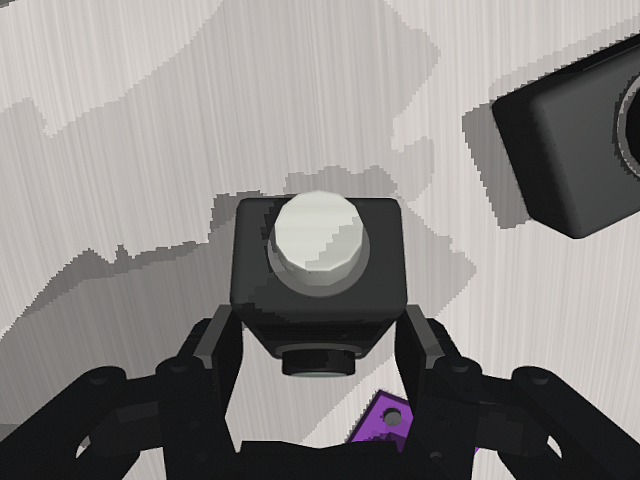

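```bash
python3 -m handwheel '[[0,-2,-2,0,52],[0,-2,-2,0,52],[0,-2,-2,0,52],[0,0,0,0,52]]' 20; python3 -m handwheel '[[-0.2,-2,-1,0,52],[-0.2,-2,-1,0,52],[0,0,0,0,52]]' 20
```

```text
time_s: 7.35
position: [0.5057, 0.1413, 0.0918]
tcp_rot: [[0.089, 0.996, -0.001], [0.996, -0.089, -0.0], [-0.001, -0.001, -1.0]]
ft_force: [0.3, 0.5, -5.1]
grip_width: 0.0545
time_s: 7.65
position: [0.5055, 0.1373, 0.0901]
tcp_rot: [[0.09, 0.996, -0.0], [0.996, -0.09, -0.0], [-0.0, -0.0, -1.0]]
ft_force: [0.4, -0.8, -4.7]
grip_width: 0.0547
```

```bash
python3 -m handwheel '[[0,0,-1.5,0,52],[0,0,-1.5,0,52],[0,0,0,0,52]]' 20;python3 -m handwheel '[[0,0,-1.5,0,52],[0,0,0,0,52]]' 20
```

```text
time_s: 7.95
position: [0.5055, 0.1379, 0.0871]
tcp_rot: [[0.089, 0.996, -0.0], [0.996, -0.089, 0.0], [0.0, -0.0, -1.0]]
ft_force: [1.0, 1.0, -4.3]
grip_width: 0.0549
time_s: 8.15
position: [0.5058, 0.1389, 0.0862]
tcp_rot: [[0.089, 0.996, 0.001], [0.996, -0.089, 0.001], [0.001, 0.001, -1.0]]
ft_force: [-1.0, 2.8, 2.7]
grip_width: 0.0552
```

```bash
python3 -m handwheel '[[-0.5,-6,0,0,52],[-0.5,-6,1,0,52],[-0.5,-6,1,0,52]]' 20; python3 - <<'E'
from h import *
im,m=snap('scene','s6.png')
cv2.imwrite('pics/s6c.png',cv2.resize(im[140:290,300:480],None,fx=4,fy=4))
E
```

```text
time_s: 8.45
position: [0.5054, 0.1216, 0.0893]
tcp_rot: [[0.088, 0.996, 0.004], [0.996, -0.088, 0.002], [0.003, 0.003, -1.0]]
ft_force: [-1.3, 3.4, 9.3]
grip_width: 0.0551
```

View pics/s6c.png

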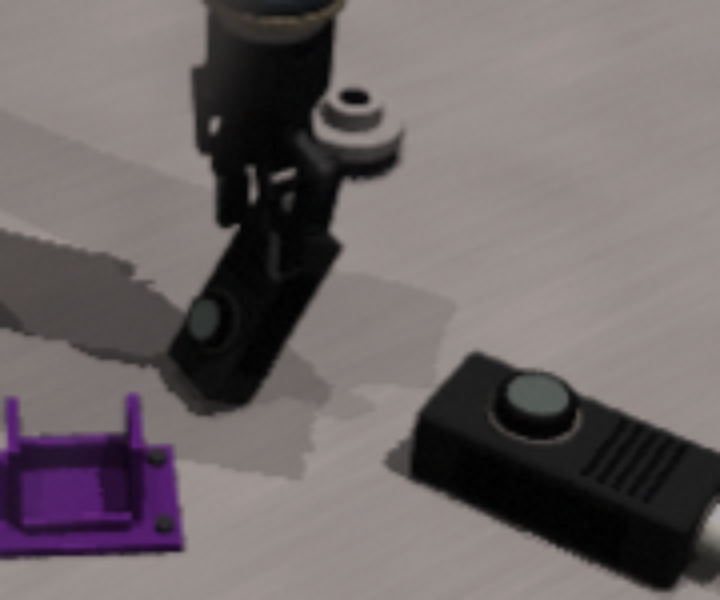

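```bash
python3 -m handwheel '[[-0.5,-6,2,0,52],[-0.5,-6,2,0,52],[-0.5,-6,1.5,0,52]]' 20;python3 -m handwheel '[[-0.5,-6,1,0,52],[-0.5,-6,1,0,52]]' 20; python3 - <<'E'
from h import *
im,m=snap('scene','s7.png')
cv2.imwrite('pics/s7c.png',cv2.resize(im[140:290,300:480],None,fx=4,fy=4))
E
```

```text
time_s: 8.8
position: [0.5019, 0.1003, 0.093]
tcp_rot: [[0.09, 0.996, -0.001], [0.996, -0.09, -0.001], [-0.001, -0.001, -1.0]]
ft_force: [-0.2, -0.9, -4.4]
grip_width: 0.0549
time_s: 9.0
position: [0.5012, 0.0888, 0.095]
tcp_rot: [[0.09, 0.996, -0.001], [0.996, -0.09, -0.0], [-0.001, -0.001, -1.0]]
ft_force: [0.3, -0.5, -5.3]
grip_width: 0.055
```

View pics/s7c.png

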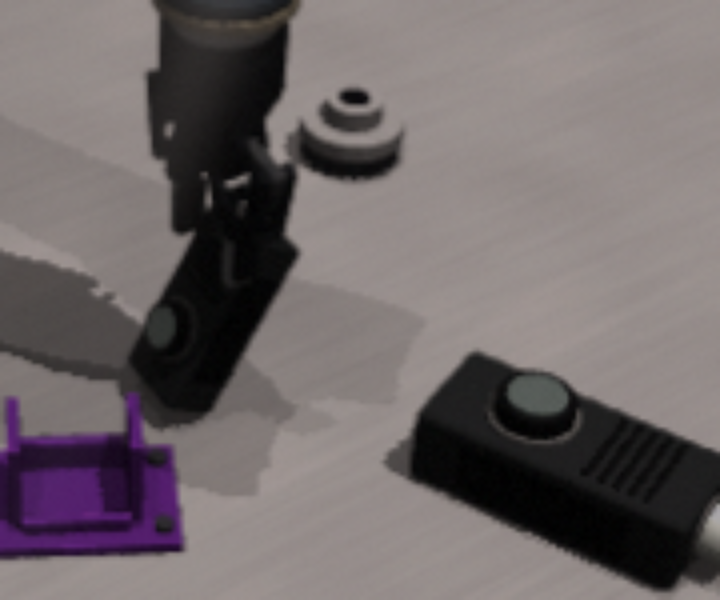

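```bash
python3 -m handwheel '[[0,0,5,0,52],[0.5,5,5,0,52],[1,10,0,0,52],[1,12,0,0,52],[1,15,0,0,52],[1,15,0,0,52],[1,15,0,0,52],[1,12,0,0,52],[0.5,8,0,0,52],[0.5,8,0,0,52]]' 20;python3 -m handwheel '[[0,0,-4,0,52],[0,0,-4,0,52],[0,0,-2,0,52],[0,0,0,0,52]]' 20
```

```text
time_s: 10.05
position: [0.509, 0.1904, 0.1051]
tcp_rot: [[0.089, 0.996, -0.0], [0.996, -0.089, -0.0], [-0.0, -0.0, -1.0]]
ft_force: [-1.1, -0.7, -5.3]
grip_width: 0.0544
time_s: 10.45
position: [0.5089, 0.1889, 0.0948]
tcp_rot: [[0.09, 0.996, -0.001], [0.996, -0.09, -0.001], [-0.001, -0.001, -1.0]]
ft_force: [0.2, 0.4, -4.7]
grip_width: 0.0547
```

```bash
python3 -m handwheel '[[0,-1,-2,0,52],[0,-1,-2,0,52],[0,0,0,0,52]]' 20
```

```text
time_s: 10.75
position: [0.509, 0.1873, 0.091]
tcp_rot: [[0.09, 0.996, -0.0], [0.996, -0.09, -0.0], [-0.0, -0.0, -1.0]]
ft_force: [-0.2, -0.6, -4.9]
grip_width: 0.0551
```

```bash
python3 -m handwheel '[[0,0,-1,0,52],[0,0,0,0,52]]' 20;  python3 -m handwheel '[[0,0,-1,0,52],[0,0,0,0,52]]' 20
```

```text
time_s: 10.95
position: [0.5092, 0.1881, 0.0905]
tcp_rot: [[0.089, 0.996, 0.0], [0.996, -0.089, 0.0], [0.001, 0.0, -1.0]]
ft_force: [-0.2, 0.3, -3.1]
grip_width: 0.0551
time_s: 11.15
position: [0.5094, 0.1889, 0.0901]
tcp_rot: [[0.089, 0.996, 0.001], [0.996, -0.089, 0.001], [0.002, 0.001, -1.0]]
ft_force: [-2.4, 1.6, 4.0]
grip_width: 0.0546
```

```bash
python3 -m handwheel '[[-0.5,-6,0,0,52],[-0.5,-6,1,0,52],[-0.5,-6,1.5,0,52]]' 20;  python3 -m handwheel '[[-0.5,-6,1,0,52],[-0.5,-6,1,0,52]]' 20
```

```text
time_s: 11.45
position: [0.5077, 0.1699, 0.0921]
tcp_rot: [[0.089, 0.996, 0.001], [0.996, -0.089, 0.0], [0.001, 0.001, -1.0]]
ft_force: [-0.9, 0.6, -5.3]
grip_width: 0.055
time_s: 11.65
position: [0.5063, 0.1567, 0.0935]
tcp_rot: [[0.09, 0.996, -0.001], [0.996, -0.09, -0.001], [-0.001, -0.001, -1.0]]
ft_force: [0.2, 0.4, -5.6]
grip_width: 0.0547
```

```bash
python3 -m handwheel '[[-0.3,-4,-1.5,0,52],[-0.3,-4,-1,0,52],[-0.3,-4,0,0,52]]' 20;  python3 -m handwheel '[[-0.3,-4,-0.5,0,52],[-0.3,-4,-0.5,0,52]]' 20
```

```text
time_s: 11.95
position: [0.5057, 0.1459, 0.0914]
tcp_rot: [[0.089, 0.996, 0.0], [0.996, -0.089, 0.001], [0.001, 0.0, -1.0]]
ft_force: [-1.3, 1.0, 1.2]
grip_width: 0.0551
time_s: 12.15
position: [0.5055, 0.1385, 0.0911]
tcp_rot: [[0.089, 0.996, 0.001], [0.996, -0.089, 0.001], [0.001, 0.001, -1.0]]
ft_force: [-2.9, 1.0, 12.2]
grip_width: 0.055
```

```bash
python3 -m handwheel '[[0,0,6,0,52],[0.5,5,6,0,52],[1,10,4,0,52],[1,15,0,0,52],[1.5,18,0,0,52],[1.5,18,0,0,52],[1,15,0,0,52],[1,10,0,0,52],[0.5,5,0,0,52],[0,0,0,0,52]]' 20; python3 -m handwheel '[[-3,-40,5,0,52],[-3,-35,0,0,52],[-2,-26,0,0,52],[-1.5,-18,0,0,52],[-1,-11,0,0,52],[-0.5,-5,0,0,52],[0,0,0,0,52]]' 20
python3 - <<'E'
from h import *
im,m=snap('scene','s8.png')
cv2.imwrite('pics/s8c.png',cv2.resize(im[140:290,300:480],None,fx=4,fy=4))
im,m=snap('wrist','w8.png')
E
```

```text
time_s: 13.15
position: [0.5129, 0.2345, 0.1061]
tcp_rot: [[0.088, 0.996, -0.0], [0.996, -0.088, 0.0], [0.0, -0.0, -1.0]]
ft_force: [-0.6, 0.2, -5.4]
grip_width: 0.0551
time_s: 13.85
position: [0.5021, 0.0983, 0.1114]
tcp_rot: [[0.09, 0.996, 0.0], [0.996, -0.09, -0.0], [-0.0, 0.0, -1.0]]
ft_force: [-0.2, -0.0, -5.8]
grip_width: 0.0545
```

View pics/s8c.png

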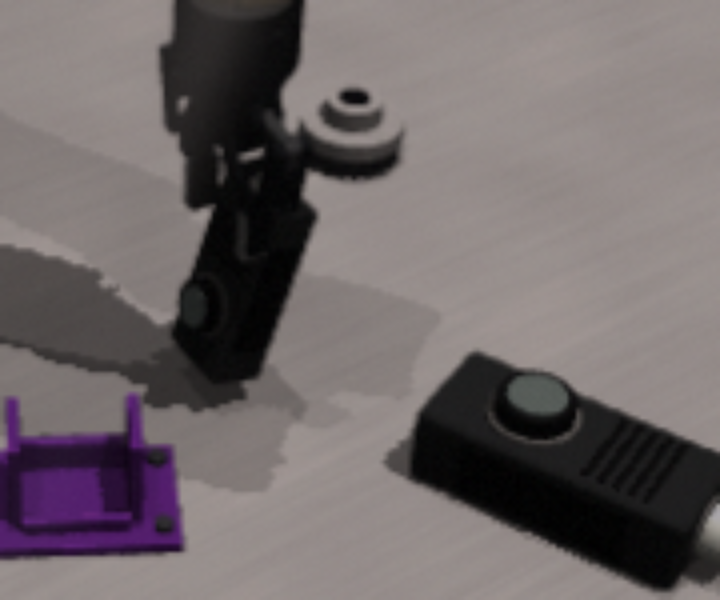

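View pics/w8.png

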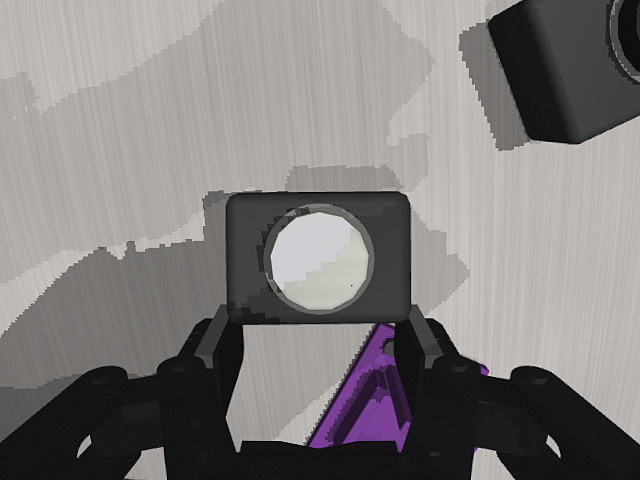

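```bash
python3 -m handwheel '[[0.5,5,0,0,52],[1,10,0,0,52],[1,15,0,0,52],[1.5,18,0,0,52],[1.5,18,0,0,52],[1,15,0,0,52],[1,12,0,0,52],[1,10,0,0,52],[0.5,5,0,0,52],[0,0,0,0,52]]' 20; python3 -m handwheel '[[-3,-36,4,0,52],[-3,-32,0,0,52],[-2,-24,0,0,52],[-1.5,-17,0,0,52],[-1,-10,0,0,52],[-0.5,-5,0,0,52],[0,0,0,0,52]]' 20
python3 - <<'E'
from h import *
im,m=snap('scene','s9.png')
cv2.imwrite('pics/s9c.png',cv2.resize(im[140:290,300:480],None,fx=4,fy=4))
im,m=snap('wrist','w9.png')
E
```

```text
time_s: 14.95
position: [0.511, 0.2075, 0.1112]
tcp_rot: [[0.089, 0.996, -0.0], [0.996, -0.089, 0.0], [0.0, -0.0, -1.0]]
ft_force: [-1.0, -0.2, -4.9]
grip_width: 0.0544
time_s: 15.65
position: [0.5001, 0.0823, 0.1153]
tcp_rot: [[0.09, 0.996, -0.0], [0.996, -0.09, -0.0], [-0.0, -0.0, -1.0]]
ft_force: [0.6, 0.2, -4.7]
grip_width: 0.0543
```

View pics/w9.png

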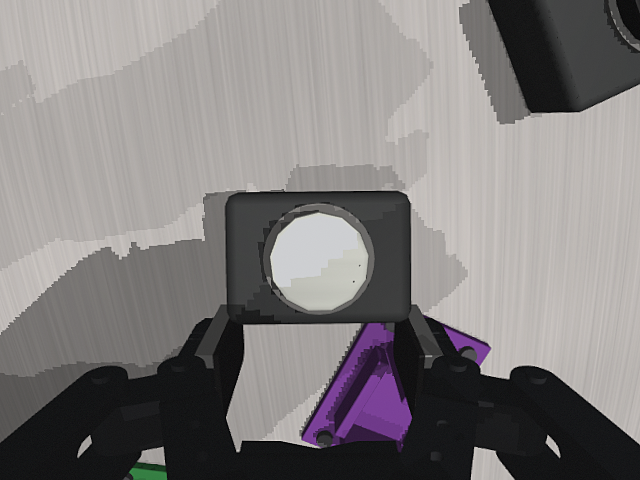

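View pics/s9c.png

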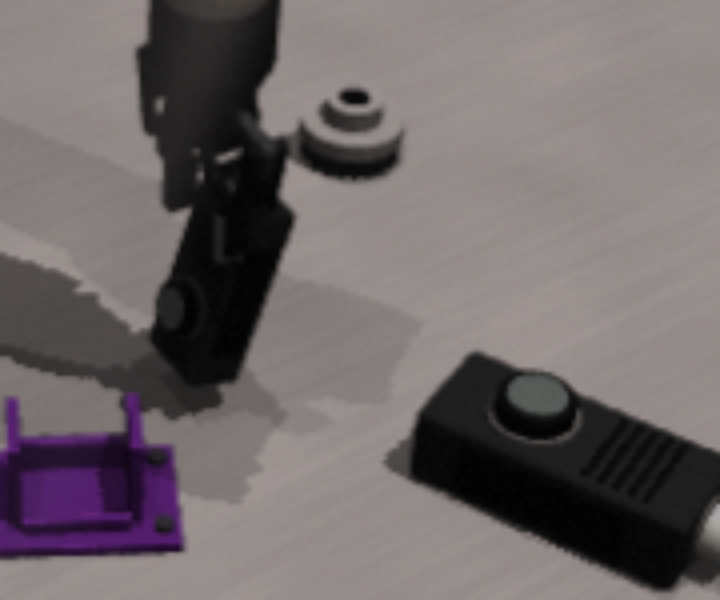

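```bash
python3 -m handwheel '[[0.5,5,0,0,52],[1,10,0,0,52],[1.5,18,0,0,52],[1.5,22,0,0,52],[2,24,0,0,52],[2,24,0,0,52],[1.5,20,0,0,52],[1,14,0,0,52],[0.5,7,0,0,52],[0,0,0,0,52]]' 20; python3 -m handwheel '[[-4,-49,8,0,52],[-3,-36,0,0,52],[-2,-26,0,0,52],[-1.5,-17,0,0,52],[-1,-10,0,0,52],[-0.5,-5,0,0,52],[0,0,0,0,52]]' 20
python3 - <<'E'
from h import *
im,m=snap('wrist','w10.png')
E
```

```text
time_s: 16.75
position: [0.5113, 0.228, 0.1152]
tcp_rot: [[0.088, 0.996, -0.0], [0.996, -0.088, 0.0], [0.0, -0.0, -1.0]]
ft_force: [0.4, -0.2, -4.2]
grip_width: 0.0544
time_s: 17.45
position: [0.4997, 0.0836, 0.1234]
tcp_rot: [[0.09, 0.996, 0.0], [0.996, -0.09, 0.0], [0.0, 0.0, -1.0]]
ft_force: [-0.6, -0.3, -4.5]
grip_width: 0.0528
```

View pics/w10.png

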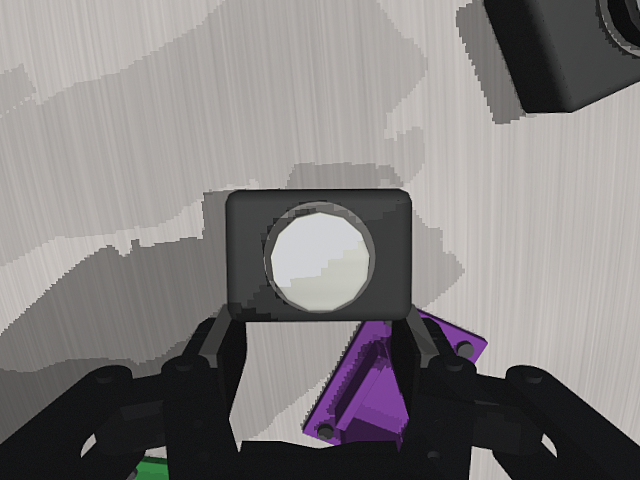

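```bash
python3 -m handwheel '[[0.5,5,-4,0,50],[1,8,-5,0,50],[1,8,-5,0,50],[0.5,6,-4,0,50],[0.5,3,-3,0,50],[0,0,-1,0,50],[0,0,0,0,50]]' 20; python3 -m handwheel '[[0,0,-1,0,50],[0,0,-1,0,50],[0,0,0,0,50]]' 20
```

```text
time_s: 18.2
position: [0.5029, 0.1136, 0.1011]
tcp_rot: [[0.089, 0.996, -0.001], [0.996, -0.089, -0.0], [-0.0, -0.0, -1.0]]
ft_force: [0.4, -0.1, -4.6]
grip_width: 0.0523
time_s: 18.5
position: [0.5031, 0.1135, 0.0993]
tcp_rot: [[0.09, 0.996, 0.0], [0.996, -0.09, -0.0], [-0.0, 0.0, -1.0]]
ft_force: [0.6, -0.6, -5.1]
grip_width: 0.0524
```

```bash
python3 -m handwheel '[[0,0,-1,0,50],[0,0,-1,0,50],[0,0,0,0,50]]' 20
```

```text
time_s: 18.8
position: [0.503, 0.1137, 0.0972]
tcp_rot: [[0.089, 0.996, -0.0], [0.996, -0.089, -0.0], [-0.0, -0.0, -1.0]]
ft_force: [-0.4, 0.1, -4.9]
grip_width: 0.0525
```

```bash
python3 -m handwheel '[[0,0,-1,0,50],[0,0,-1,0,50],[0,0,0,0,50]]' 20;python3 -m handwheel '[[0,0,-1,0,50],[0,0,0,0,50]]' 20
python3 - <<'E'
from h import *
im,m=snap('wrist','w11.png')
im,m=snap('scene','s11.png')
cv2.imwrite('pics/s11c.png',cv2.resize(im[140:290,300:480],None,fx=4,fy=4))
E
```

```text
time_s: 19.1
position: [0.503, 0.1138, 0.0951]
tcp_rot: [[0.089, 0.996, -0.0], [0.996, -0.089, -0.0], [-0.0, -0.0, -1.0]]
ft_force: [0.3, 0.1, -5.1]
grip_width: 0.0523
time_s: 19.3
position: [0.503, 0.1138, 0.0942]
tcp_rot: [[0.089, 0.996, -0.0], [0.996, -0.089, -0.0], [-0.0, -0.0, -1.0]]
ft_force: [-0.2, -0.6, -5.0]
grip_width: 0.0526
```

View pics/w11.png

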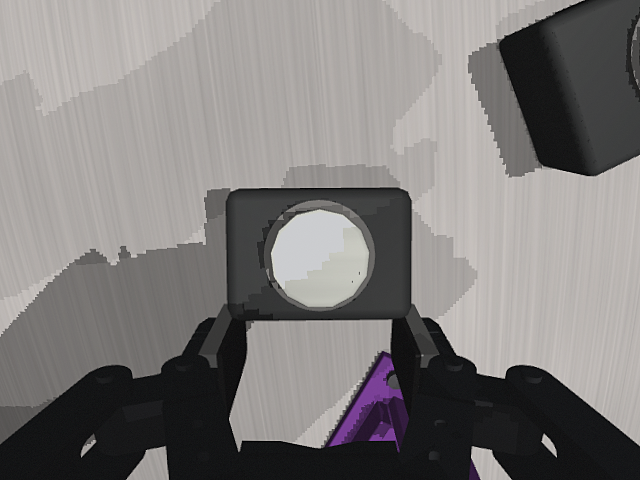

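View pics/s11c.png

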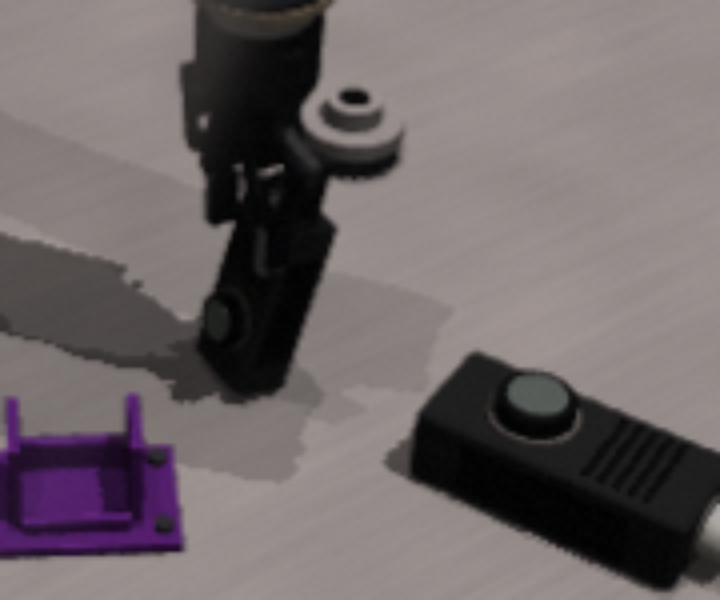

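```bash
python3 -m handwheel '[[0,0,-1.5,0,50],[0,0,-1.5,0,50],[0,0,0,0,50]]' 20;python3 -m handwheel '[[0,0,-1,0,50],[0,0,-1,0,50],[0,0,0,0,50]]' 20
```

```text
time_s: 19.7
position: [0.5033, 0.1139, 0.0916]
tcp_rot: [[0.089, 0.996, 0.001], [0.996, -0.089, 0.0], [0.0, 0.001, -1.0]]
ft_force: [-0.9, -1.0, 2.1]
grip_width: 0.0523
time_s: 20.0
position: [0.5038, 0.1142, 0.091]
tcp_rot: [[0.089, 0.996, 0.002], [0.996, -0.089, 0.0], [0.0, 0.002, -1.0]]
ft_force: [-5.9, -1.6, 20.1]
grip_width: 0.0526
```

```bash
python3 -m handwheel '[[0,0,1,0,50],[0,0,0.5,0,50],[0,0,0,0,50]]' 20;python3 -m handwheel '[[0,0,0,0,53.5],[0,0,0,0,54],[0,0,0,0,54.5],[0,0,0,0,55],[0,0,0,0,55]]' 20
python3 - <<'E'
from h import *
im,m=snap('wrist','w12.png')
E
```

```text
time_s: 20.3
position: [0.5034, 0.1139, 0.0914]
tcp_rot: [[0.089, 0.996, 0.001], [0.996, -0.089, 0.0], [0.0, 0.001, -1.0]]
ft_force: [-2.5, -0.9, 7.5]
grip_width: 0.0524
time_s: 20.8
position: [0.5032, 0.1138, 0.0908]
tcp_rot: [[0.089, 0.996, 0.0], [0.996, -0.089, 0.0], [0.0, 0.0, -1.0]]
ft_force: [-0.6, -0.1, 3.9]
grip_width: 0.055
```

View pics/w12.png

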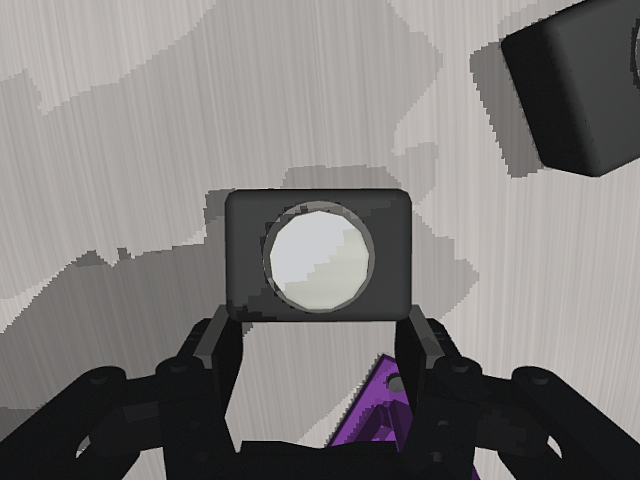

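```bash
python3 -m handwheel '[[0,0,0.5,0,55.5],[-0.3,-3,0,0,55.8],[-0.3,-3,0,0,56]]' 20
python3 - <<'E'
from h import *
im,m=snap('wrist','w13.png')
E
```

```text
time_s: 21.15
position: [0.5022, 0.1075, 0.091]
tcp_rot: [[0.089, 0.996, -0.001], [0.996, -0.089, -0.0], [-0.0, -0.001, -1.0]]
ft_force: [-1.1, -0.4, 0.4]
grip_width: 0.056
```

View pics/w13.png

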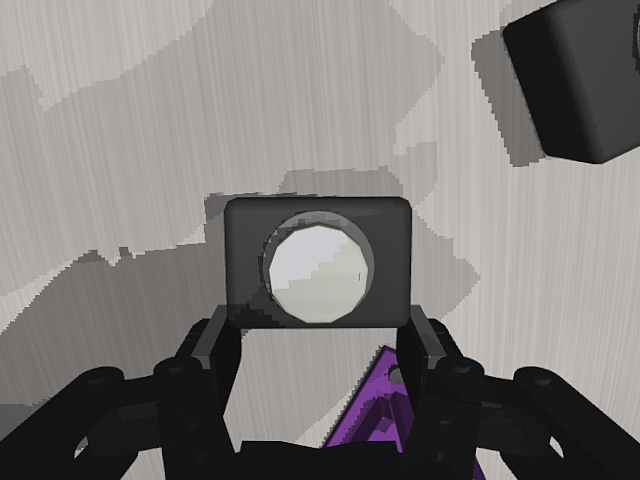

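```bash
python3 -m handwheel '[[0,0,0,0,56],[0,0,0,0,56.2],[0,0,0,0,56.5],[0,0,0,0,57]]' 20
python3 - <<'E'
from h import *
im,m=snap('wrist','w14.png')
im,m=snap('scene','s14.png')
cv2.imwrite('pics/s14c.png',cv2.resize(im[140:290,300:480],None,fx=4,fy=4))
E
```

```text
time_s: 21.6
position: [0.5025, 0.1079, 0.0913]
tcp_rot: [[0.089, 0.996, 0.0], [0.996, -0.089, 0.0], [0.0, 0.0, -1.0]]
ft_force: [1.3, 0.1, -0.8]
grip_width: 0.0567
```

View pics/w14.png

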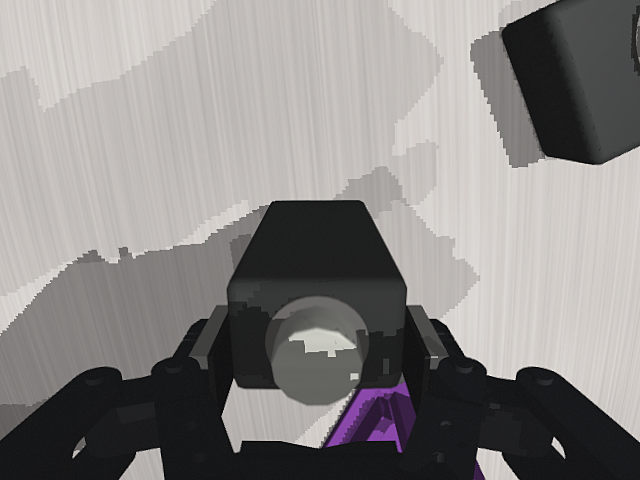

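View pics/s14c.png

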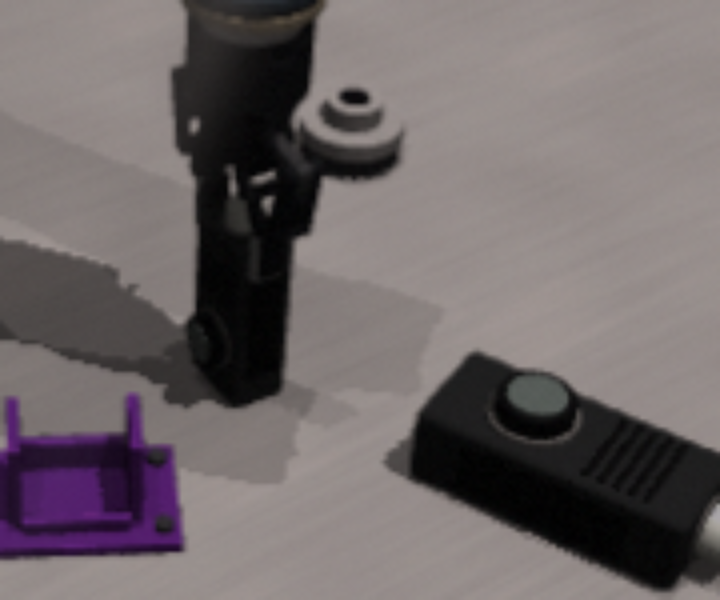

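```bash
python3 -m handwheel '[[0,0,0,0,62],[0,0,0,0,70],[0,0,0,0,85],[0,0,0,0,85],[0,0,10,0,85],[0,0,25,0,85],[0,0,40,0,85],[0,-20,40,0,85],[0,-30,10,0,85],[0,0,0,0,85]]' 20
python3 - <<'E'
from h import *
im,m=snap('wrist','w15.png')
im,m=snap('scene','s15.png')
cv2.imwrite('pics/s15c.png',cv2.resize(im[140:290,300:480],None,fx=4,fy=4))
im,m=snap('top','t15.png')
cv2.imwrite('pics/t15c.png',cv2.resize(im[210:310,200:340],None,fx=5,fy=5))
E
```

```text
time_s: 22.7
position: [0.5035, 0.0539, 0.2188]
tcp_rot: [[0.094, 0.996, 0.004], [0.996, -0.094, -0.002], [-0.002, 0.004, -1.0]]
ft_force: [0.2, -0.5, -0.2]
grip_width: 0.0852
```

View pics/w15.png

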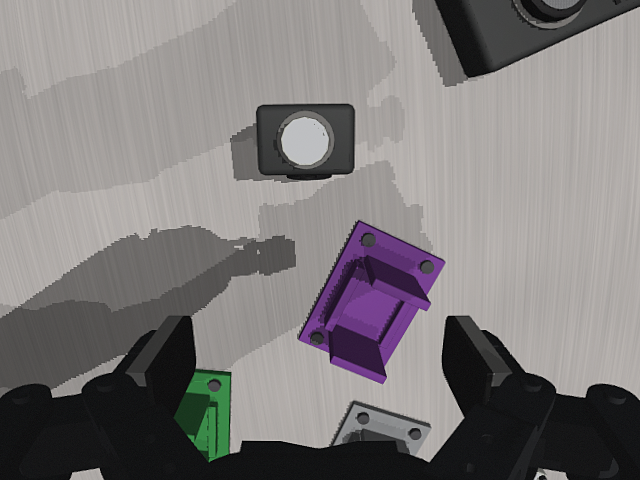

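View pics/s15c.png

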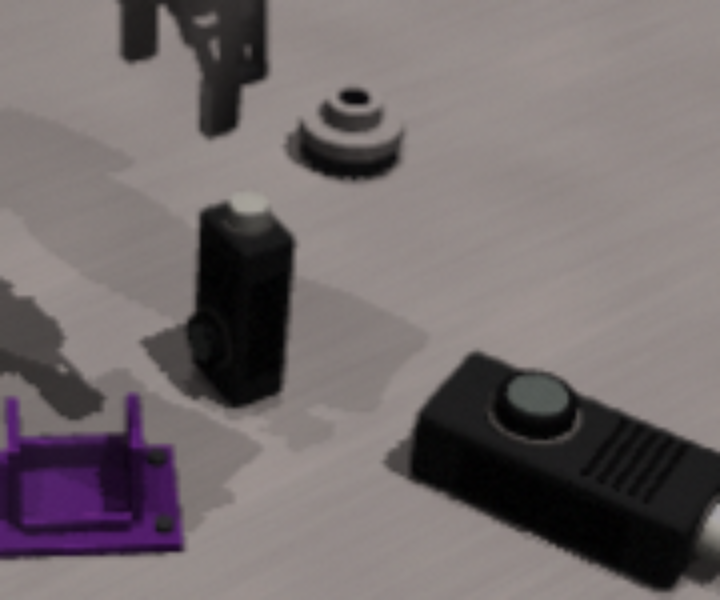

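View pics/t15c.png

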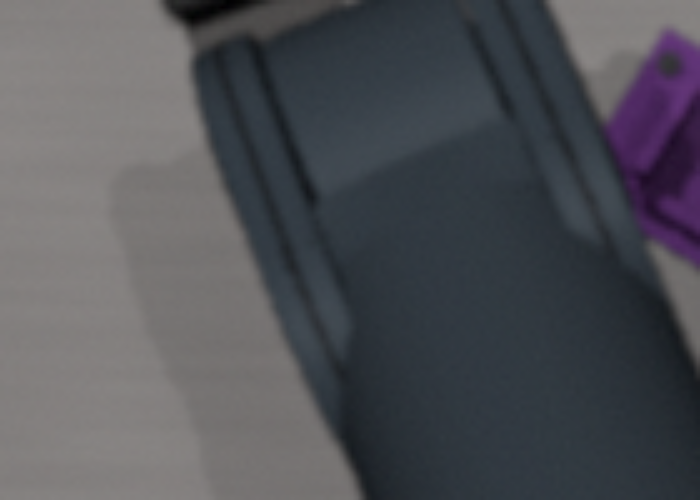

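```bash
python3 - <<'E'
from h import *
im,m=load('w15.png')
P=onz(m,[[258,105],[354,105],[353.5,174],[258.5,174]],.13);print(P.round(4),P.mean(0))
e=P[1]-P[0]+P[2]-P[3];print('width yaw',np.degrees(np.arctan2(e[1],e[0])))
print(np.linalg.norm(P[1]-P[0]),np.linalg.norm(P[3]-P[0]))
print('key',onz(m,[[305,140.5]],.146))
im,s=load('s15.png')
k=[300+250/4,140+202/4];print('key scene',onz(s,[k],.146), tri([m,s],[[305,140.5],k]))
# grey cradle corners: top edges visible in w15
E
```

```text
[[0.4779 0.1373 0.13  ]
 [0.5309 0.1322 0.13  ]
 [0.5277 0.094  0.13  ]
 [0.4734 0.0992 0.13  ]] [0.5024657  0.11567808 0.13      ]
width yaw -5.484696707338802
0.05323668558511021 0.03838282510673099
key [[0.50238198 0.11608183 0.146     ]]
key scene [[0.50562484 0.1150102  0.146     ]] [0.50275659 0.11649046 0.14379397]
```

```bash
python3 - <<'E'
from h import *
im,m=load('s15.png')
cv2.imwrite('pics/s15d.png',cv2.resize(im[250:365,195:295],None,fx=7,fy=5,interpolation=cv2.INTER_CUBIC))
E
```

```text
(no output)
```

View pics/s15d.png

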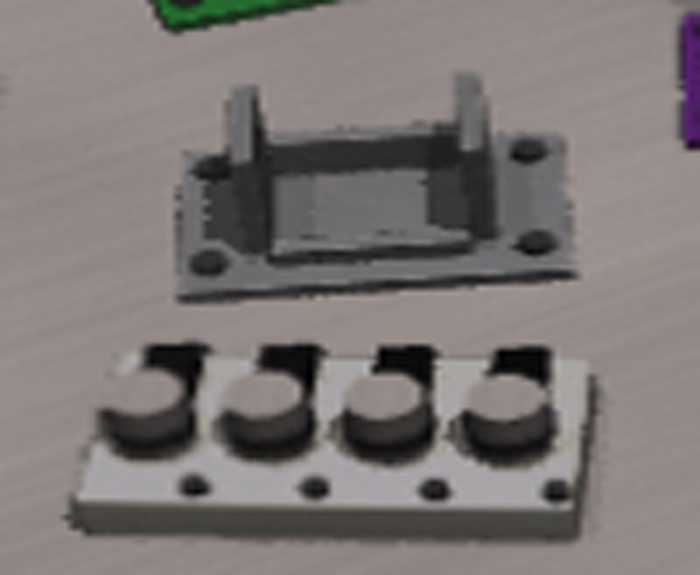

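```bash
python3 -m handwheel '[[0,10,0,0,85],[0,25,0,0,85],[-1,25,-40,0,85],[0,2,-40,0,85],[0,0,-25,0,85],[0,0,-10,0,85],[0,0,-5,0,85],[0,0,0,0,85],[0,0,0,0,85]]' 60
```

```text
time_s: 23.75
position: [0.5022, 0.1202, 0.0973]
tcp_rot: [[0.089, 0.996, 0.002], [0.996, -0.089, 0.001], [0.001, 0.002, -1.0]]
ft_force: [-0.3, -1.0, 0.0]
grip_width: 0.0849
```

```bash
python3 -m handwheel '[[1,-4,1,0,85],[0,0,0,0,54],[0,0,0,0,50],[0,0,0,0,50],[0,0,0,0,50],[0,0,0,0,50],[0,0,0,0,50]]' 50
python3 - <<'E'
from h import *
im,m=load('s15.png')
B=np.array([[183,152],[567,137],[578,272],[178,292]],float); B=(B+.5)/[7,5]-.5+[195,250]
Q=onz(m,B,.008);print(Q.round(4),Q.mean(0))
f=Q[2]+Q[3]-Q[0]-Q[1];print(np.degrees(np.arctan2(f[1],f[0])))
l=Q[1]+Q[2]-Q[0]-Q[3];print(np.degrees(np.arctan2(l[1],l[0])), np.linalg.norm(l)/2,np.linalg.norm(f)/2)
snap('wrist','w16.png')
E
```

```text
time_s: 24.45
position: [0.5026, 0.1157, 0.098]
tcp_rot: [[0.089, 0.996, 0.001], [0.996, -0.089, -0.0], [-0.0, 0.001, -1.0]]
ft_force: [-1.8, -0.9, 8.0]
grip_width: 0.055
[[ 0.4633 -0.2716  0.008 ]
 [ 0.5271 -0.1553  0.008 ]
 [ 0.6048 -0.1952  0.008 ]
 [ 0.5439 -0.3109  0.008 ]] [ 0.5347617  -0.23327224  0.008     ]
-26.561768558057135
61.74700332112123 0.13172027593829222 0.08847719494532165
```

View pics/w16.png

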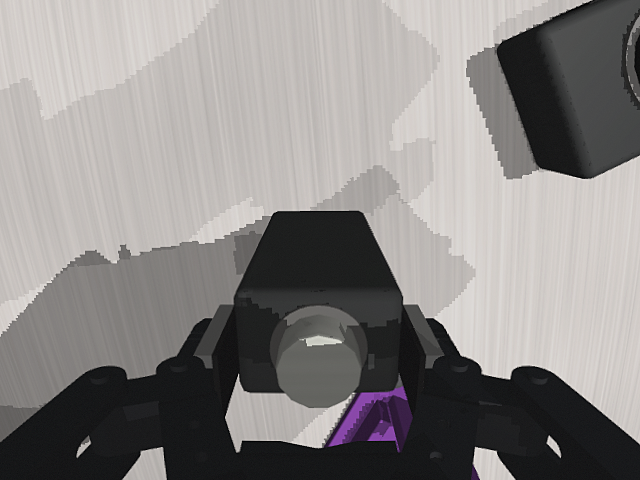

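```bash
python3 -m handwheel '[[0,0,5,0,48],[0,0,12,0,48],[0,0,18,0,48],[0,0,20,0,48],[0,-5,20,0,48],[2,-10,20,0,48],[4,-16,15,0.5,48],[6,-22,6,0.7,48],[9,-27,0,0.8,48],[11,-30,0,0.8,48]]' 50
python3 -m handwheel '[[12,-30,0,1,48],[12,-30,0,1,48],[12,-30,0,1,48],[12,-30,0,1,48],[12,-30,0,1,48],[12,-30,0,1,48],[12,-30,0,1,48],[12,-30,0,0.9,48],[11,-28,0,0.5,48],[8,-20,0,0.3,48]]' 50
python3 -m handwheel '[[6,-15,0,0,48],[4,-11,0,0,48],[2,-6,0,0,48],[0,-3,0,0,48],[0,0,0,0,48]]' 50
python3 - <<'E'
from h import *
snap('wrist','w17.png')
E
```

```text
time_s: 25.5
position: [0.5343, 0.0055, 0.2143]
tcp_rot: [[-0.207, 0.978, 0.0], [0.978, 0.207, 0.0], [0.0, 0.0, -1.0]]
ft_force: [0.4, -0.2, -5.7]
grip_width: 0.0546
time_s: 26.5
position: [0.649, -0.2852, 0.2132]
tcp_rot: [[-0.898, 0.44, -0.001], [0.44, 0.898, -0.0], [0.001, -0.001, -1.0]]
ft_force: [-0.4, -0.0, -5.0]
grip_width: 0.055
time_s: 27.0
position: [0.6613, -0.3169, 0.2134]
tcp_rot: [[-0.898, 0.44, -0.0], [0.44, 0.898, 0.0], [0.0, 0.0, -1.0]]
ft_force: [-0.0, -0.2, -3.9]
grip_width: 0.0545
```

View pics/w17.png

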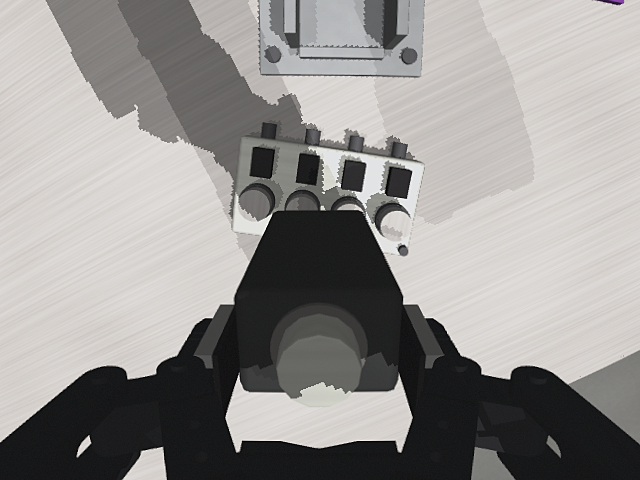

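```bash
python3 -m handwheel '[[-9,5,0,0,48],[-18,9,0,0,48],[-18,9,0,0,48],[-12,6,0,0,48],[-5,2,0,0,48],[0,0,0,0,48],[0,0,0,0,48]]' 50
python3 - <<'E'
from h import *
snap('wrist','w18.png')
E
```

```text
time_s: 27.75
position: [0.6, -0.2864, 0.2135]
tcp_rot: [[-0.898, 0.44, 0.001], [0.44, 0.898, -0.0], [-0.001, 0.0, -1.0]]
ft_force: [-0.0, 0.3, -4.8]
grip_width: 0.0544
```

View pics/w18.png

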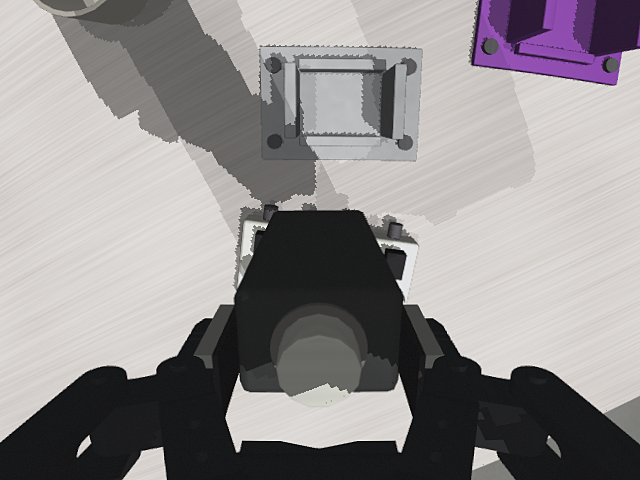

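```bash
python3 - <<'E'
from h import *
im,m=load('w18.png')
cv2.imwrite('pics/w18c.png',cv2.resize(im[30:180,230:450],None,fx=3.5,fy=3.5,interpolation=cv2.INTER_CUBIC))
Q=onz(m,[[261,47],[422,49],[416,161],[262,159]],.008);print(Q.round(4),Q.mean(0))
l=Q[1]-Q[0]+Q[2]-Q[3];f=Q[3]+Q[2]-Q[0]-Q[1]
print(np.linalg.norm(l)/2,np.linalg.norm(f)/2,np.degrees(np.arctan2(l[1],l[0])),np.degrees(np.arctan2(f[1],f[0])))
Z=.1155+.13
H=onz(m,[[236,292],[403,292],[398,390],[241,390]],Z);print(H.round(4),H.mean(0))
# back-face bottom edge (foot) at z=.1155
print(onz(m,[[275,211],[363,211]],.1155), 'key',onz(m,[[320,367]],.1155+.146))
E
```

```text
[[ 0.4638 -0.2698  0.008 ]
 [ 0.5211 -0.1546  0.008 ]
 [ 0.6014 -0.1946  0.008 ]
 [ 0.5431 -0.3105  0.008 ]] [ 0.53233353 -0.23238369  0.008     ]
0.1291817832902184 0.0894014741375859 63.40797383372254 -26.81885993530251
[[ 0.5714 -0.3011  0.2455]
 [ 0.5948 -0.2532  0.2455]
 [ 0.6282 -0.2688  0.2455]
 [ 0.6042 -0.3178  0.2455]] [ 0.59965831 -0.28522465  0.2455    ]
[[ 0.57209513 -0.30151473  0.1155    ]
 [ 0.59570916 -0.25332476  0.1155    ]] key [[ 0.59866569 -0.28463848  0.2615    ]]
```

View pics/w18c.png

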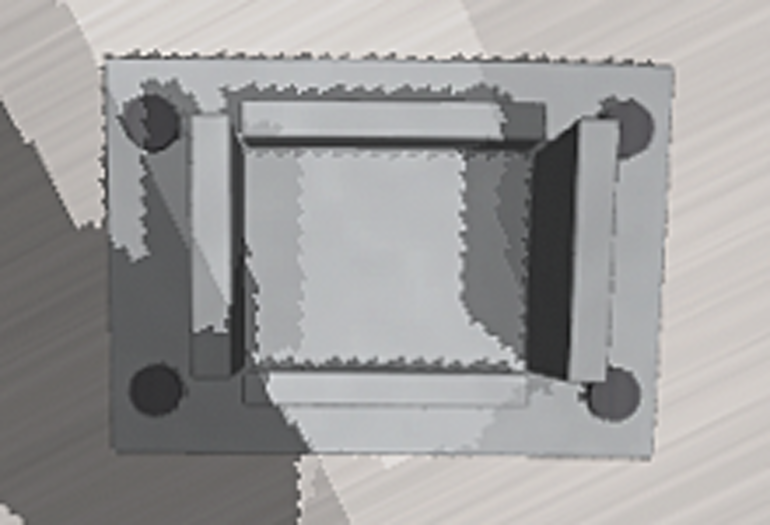

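```bash
python3 -m handwheel '[[-8,6,0,-0.1,48],[-15,12,0,0,48],[-17,13,0,0,48],[-15,12,0,0,48],[-8,6,0,0,48],[-4,3,-5,0,48],[-1,1,-12,0,48],[0,0,-12,0,48],[0,0,-5,0,48],[0,0,0,0,48]]' 50
python3 - <<'E'
from h import *
im,m=snap('wrist','w19.png')
s=arm.observe();print(s['position'],s['ft_force'])
E
```

```text
time_s: 28.8
position: [0.5311, -0.2333, 0.1777]
tcp_rot: [[-0.893, 0.45, -0.002], [0.45, 0.893, 0.001], [0.002, 0.0, -1.0]]
ft_force: [0.7, -0.3, -5.1]
grip_width: 0.0546
[ 0.53152639 -0.23327857  0.17847479] [-0.5290435  -0.33497894 -5.14242567]
```

View pics/w19.png

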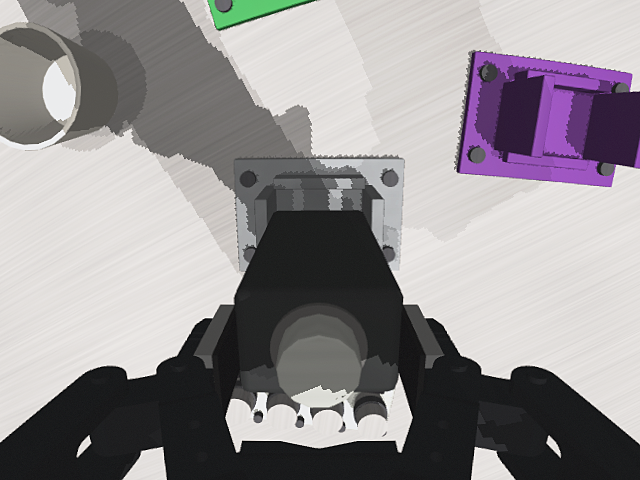

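```bash
python3 -m handwheel '[[0.5,0,-8,0,48],[0,0,-12,0,48],[0,0,-12,0,48],[0,0,-10,0,48],[0,0,-6,0,48],[0,0,0,0,48]]' 50;python3 -m handwheel '[[0,0,-5,0,48],[0,0,-5,0,48],[0,0,-4,0,48],[0,0,-3,0,48],[0,0,0,0,48]]' 50
```

```text
time_s: 29.45
position: [0.5314, -0.2331, 0.1301]
tcp_rot: [[-0.893, 0.45, -0.002], [0.45, 0.893, 0.001], [0.002, -0.0, -1.0]]
ft_force: [0.0, -0.4, -4.5]
grip_width: 0.0548
time_s: 29.95
position: [0.5317, -0.2332, 0.1139]
tcp_rot: [[-0.893, 0.45, -0.001], [0.45, 0.893, 0.0], [0.001, -0.0, -1.0]]
ft_force: [0.3, 0.3, -5.5]
grip_width: 0.0548
```

```bash
python3 -m handwheel '[[0,0,-3,0,48],[0,0,-2,0,48],[0,0,-1,0,48],[0,0,0,0,48]]' 50;python3 -m handwheel '[[0,0,-1,0,48],[0,0,-1,0,48],[0,0,0,0,48]]' 50
```

```text
time_s: 30.35
position: [0.5319, -0.2332, 0.1082]
tcp_rot: [[-0.893, 0.45, -0.0], [0.45, 0.893, 0.0], [0.0, -0.0, -1.0]]
ft_force: [0.2, 0.2, -4.6]
grip_width: 0.0544
time_s: 30.65
position: [0.532, -0.2332, 0.1063]
tcp_rot: [[-0.893, 0.45, 0.0], [0.45, 0.893, -0.0], [-0.0, 0.0, -1.0]]
ft_force: [-0.5, 0.1, -5.1]
grip_width: 0.0547
```

```bash
python3 -m handwheel '[[0,0,-1,0,48],[0,0,0,0,48]]' 50;python3 -m handwheel '[[0,0,-1,0,48],[0,0,0,0,48]]' 50
```

```text
time_s: 30.85
position: [0.5323, -0.2334, 0.1062]
tcp_rot: [[-0.893, 0.45, 0.001], [0.45, 0.893, -0.001], [-0.001, -0.0, -1.0]]
ft_force: [-3.0, 0.5, 5.2]
grip_width: 0.0545
time_s: 31.05
position: [0.5328, -0.2335, 0.1062]
tcp_rot: [[-0.893, 0.45, 0.002], [0.45, 0.893, -0.002], [-0.003, -0.001, -1.0]]
ft_force: [-4.5, -0.5, 14.0]
grip_width: 0.0544
```

```bash
python3 -m handwheel '[[0,0,1.5,0,50],[0,0,0,0,55],[0,0,0,0,57],[0,0,0,0,62],[0,0,0,0,75],[0,0,0,0,85],[0,0,0,0,85],[0,0,15,0,85],[0,0,30,0,85],[0,0,30,0,85]]' 20
python3 -m handwheel '[[-20,10,20,0,85],[-25,12,0,0,85],[-10,5,0,0,0],[0,0,0,0,0],[0,0,0,0,0]]' 40
python3 - <<'E'
from h import *
snap('wrist','w20.png')
im,m=snap('scene','s20.png')
cv2.imwrite('pics/s20c.png',cv2.resize(im[200:365,180:330],None,fx=4,fy=3.6))
E
```

```text
time_s: 32.05
position: [0.5318, -0.2329, 0.1824]
tcp_rot: [[-0.893, 0.449, -0.0], [0.449, 0.893, 0.001], [0.001, 0.0, -1.0]]
ft_force: [0.3, 0.1, 1.1]
grip_width: 0.0843
time_s: 32.55
position: [0.4777, -0.2068, 0.2012]
tcp_rot: [[-0.893, 0.45, 0.001], [0.45, 0.893, -0.0], [-0.001, -0.0, -1.0]]
ft_force: [-1.1, -0.3, 0.6]
grip_width: 0.0434
```

View pics/w20.png

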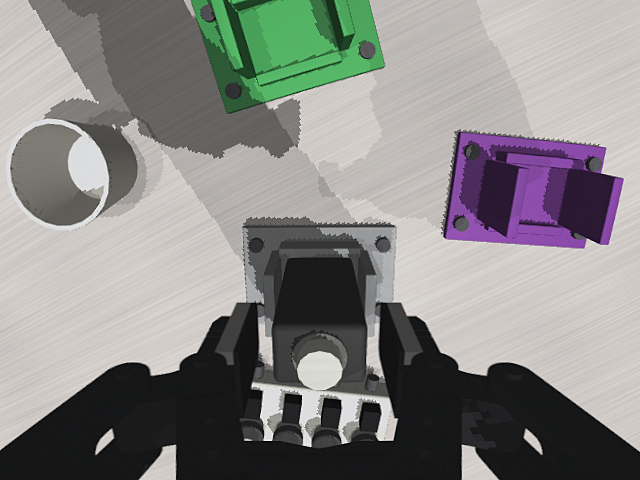

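View pics/s20c.png

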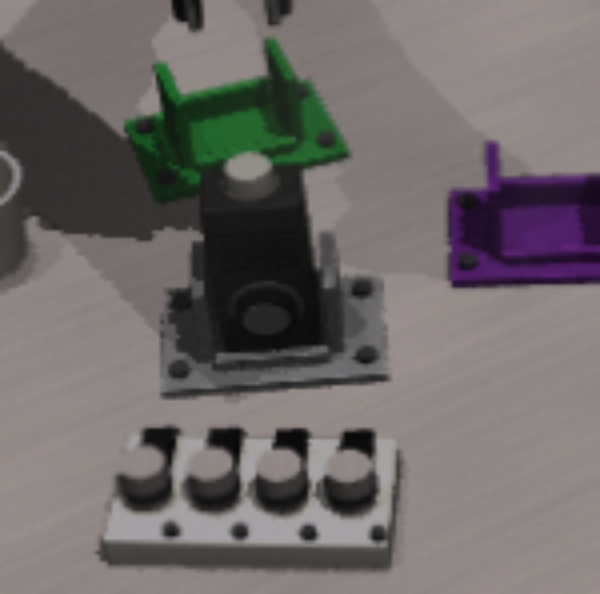

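```bash
python3 - <<'E'
from h import *
im,m=load('w20.png')
print(onz(m,[[320,371]],.154))
im,s=load('s20.png')
k=[180+248/4,200+170/3.6];print(onz(s,[k],.154),tri([m,s],[[320,371],k]))
E
python3 -m handwheel '[[0,0,0,0,0],[0,0,0,0,0],[0,0,0,0,0],[0,0,0,0,0]]' 40
```

```text
[[ 0.53256721 -0.23286517  0.154     ]]
[[ 0.53863091 -0.23535886  0.154     ]] [ 0.53472648 -0.23387655  0.15030091]
time_s: 33.05
position: [0.4771, -0.2062, 0.2007]
tcp_rot: [[-0.893, 0.45, -0.0], [0.45, 0.893, 0.0], [0.0, 0.0, -1.0]]
ft_force: [0.1, 0.8, 0.0]
grip_width: 0.0001
```

```bash
python3 -m handwheel '[[15,-7,0,0,0],[20,-10,0,0,0],[15,-7,0,0,0],[5.5,-2.8,-10,0,0],[0,0,-10,0,0],[0,0,-8,0,0],[0,0,-3,0,0],[0,0,0,0,0],[0,0,0,0,0]]' 40
python3 - <<'E'
from h import *
snap('wrist','w21.png'); print([arm.observe()['ft_force'].round(2)])
E
```

```text
time_s: 33.95
position: [0.5323, -0.2329, 0.1701]
tcp_rot: [[-0.893, 0.449, 0.0], [0.449, 0.893, -0.0], [-0.0, -0.0, -1.0]]
ft_force: [-0.1, -0.9, 0.1]
grip_width: -0.0003
[array([-0.31, -0.05,  0.02])]
```

View pics/w21.png

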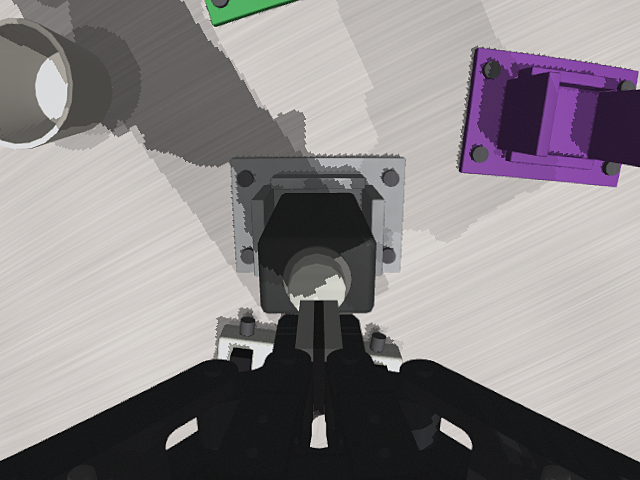

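```bash
python3 -m handwheel '[[0,0,-3,0,0],[0,0,-2,0,0],[0,0,-1,0,0],[0,0,0,0,0]]' 40; python3 -m handwheel '[[0,0,-1,0,0],[0,0,0,0,0]]' 40;python3 -m handwheel '[[0,0,-1,0,0],[0,0,0,0,0]]' 40
```

```text
time_s: 34.4
position: [0.5324, -0.233, 0.1636]
tcp_rot: [[-0.893, 0.45, -0.0], [0.45, 0.893, 0.0], [0.0, -0.0, -1.0]]
ft_force: [-0.5, -0.7, 0.3]
grip_width: 0.0002
time_s: 34.6
position: [0.5324, -0.233, 0.1627]
tcp_rot: [[-0.893, 0.45, -0.0], [0.45, 0.893, 0.0], [0.0, -0.0, -1.0]]
ft_force: [-0.2, 0.6, -0.6]
grip_width: -0.0
time_s: 34.8
position: [0.5324, -0.233, 0.1617]
tcp_rot: [[-0.893, 0.45, -0.0], [0.45, 0.893, 0.0], [0.0, -0.0, -1.0]]
ft_force: [-0.5, -0.7, 0.2]
grip_width: -0.0003
```

```bash
for i in 1; do python3 -m handwheel '[[0,0,-1,0,0],[0,0,0,0,0]]' 40;python3 -m handwheel '[[0,0,-1,0,0],[0,0,0,0,0]]' 40;python3 -m handwheel '[[0,0,-1,0,0],[0,0,0,0,0]]' 40; done | grep -E 'pos|ft'
```

```text
position: [0.5324, -0.233, 0.1607]
ft_force: [-0.0, 0.3, -0.1]
position: [0.5324, -0.233, 0.1597]
ft_force: [-0.8, 0.3, 0.2]
position: [0.5324, -0.233, 0.1586]
ft_force: [0.3, 0.4, 0.5]
```

```bash
(python3 -m handwheel '[[0,0,-1,0,0],[0,0,0,0,0]]' 40;python3 -m handwheel '[[0,0,-1,0,0],[0,0,0,0,0]]' 40) | grep -E 'pos|ft'
python3 - <<'E'
from h import *
im,m=snap('scene','s22.png')
cv2.imwrite('pics/s22c.png',cv2.resize(im[200:320,190:310],None,fx=5,fy=5,interpolation=cv2.INTER_CUBIC))
E
```

```text
position: [0.5324, -0.233, 0.1577]
ft_force: [-0.8, -0.2, -0.3]
position: [0.5324, -0.233, 0.1566]
ft_force: [-0.9, 0.2, 0.3]
```

View pics/s22c.png

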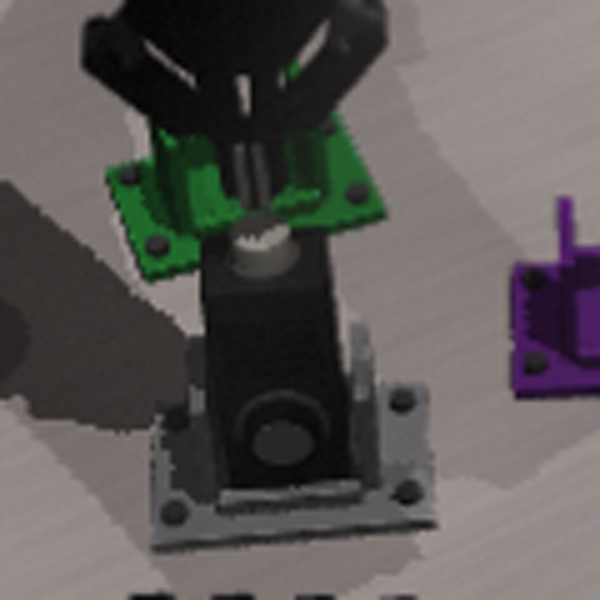

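```bash
python3 - <<'E'
from h import *
im,m=load('s22.png')
for P in [[.5324,-.233,.1486],[.5324,-.233,.154],[.5324,-.233,.1566],[.5324,-.233,.138]]:
    print(P,(proj(m,P)-[190,200])*5)
print(onz(m,[[190+262/5,200+235/5]],.154),onz(m,[[190+252/5,200+215/5]],.154))
im,m=load('w20.png')
for z in (.15,.154,.158): print(proj(m,[.5324,-.233,z]))
cv2.imwrite('pics/w20c.png',cv2.resize(im[290:410,260:380],None,fx=5,fy=5,interpolation=cv2.INTER_CUBIC))
im,m=snap('wrist','w22.png')
cv2.imwrite('pics/w22c.png',cv2.resize(im[220:400,220:420],None,fx=3.5,fy=3.3,interpolation=cv2.INTER_CUBIC))
E
```

```text
[0.5324, -0.233, 0.1486] [[259.68574376 235.27629384]]
[0.5324, -0.233, 0.154] [[258.42341068 226.04573375]]
[0.5324, -0.233, 0.1566] [[257.81304458 221.58004849]]
[0.5324, -0.233, 0.138] [[262.14282374 253.22323138]]
[[ 0.53846312 -0.23431076  0.154     ]] [[ 0.52436887 -0.23210529  0.154     ]]
[[319.62240099 366.90464241]]
[[319.64586169 370.8620349 ]]
[[319.67004598 374.94327412]]
```

View pics/w22c.png

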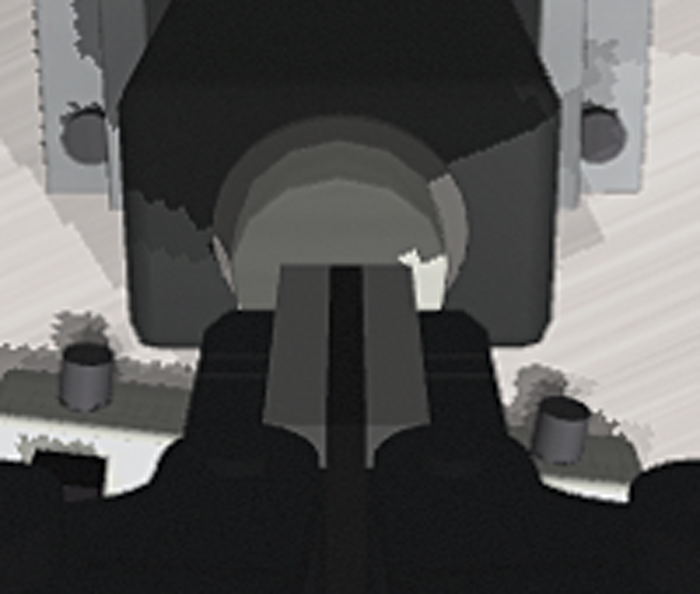

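View pics/w20c.png

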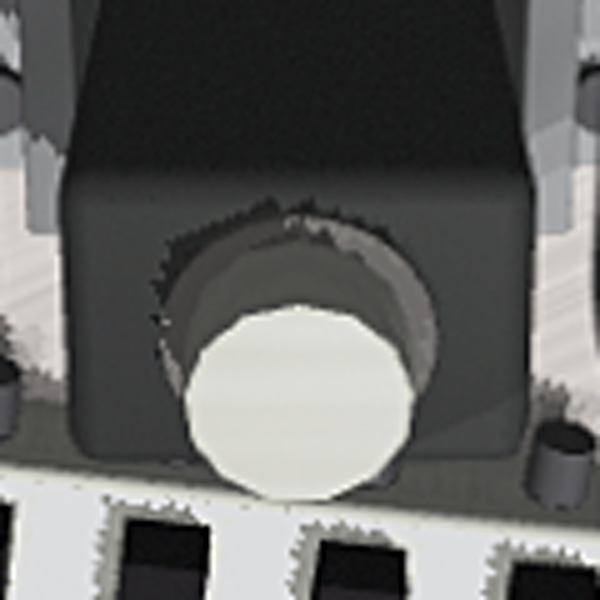

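```bash
python3 - <<'E'
from h import *
im,m=load('w22.png')
for w in (0,.009,.011,.013):
  for z in (.146,.15,.154,.158,.162): print(w,z,proj(m,[.5324-.893*w,-.233+.45*w,z]).round(1))
E
```

```text
0 0.146 [[317.2 295.4]]
0 0.15 [[317.2 299.1]]
0 0.154 [[317.2 303.1]]
0 0.158 [[317.2 307.1]]
0 0.162 [[317.1 311.4]]
0.009 0.146 [[317.2 275.6]]
0.009 0.15 [[317.2 279. ]]
0.009 0.154 [[317.2 282.5]]
0.009 0.158 [[317.2 286.2]]
0.009 0.162 [[317.1 290.1]]
0.011 0.146 [[317.2 271.1]]
0.011 0.15 [[317.2 274.4]]
0.011 0.154 [[317.2 277.8]]
0.011 0.158 [[317.1 281.4]]
0.011 0.162 [[317.1 285.2]]
0.013 0.146 [[317.2 266.6]]
0.013 0.15 [[317.2 269.8]]
0.013 0.154 [[317.2 273.1]]
0.013 0.158 [[317.1 276.7]]
0.013 0.162 [[317.1 280.3]]
```

```bash
(python3 -m handwheel '[[0,0,-2,0,0],[0,0,0,0,0]]' 40;python3 -m handwheel '[[0,0,-1,0,0],[0,0,-1,0,0]]' 40;python3 -m handwheel '[[0,0,-1,0,0],[0,0,-1,0,0],[0,0,0,0,0]]' 40) | grep -E 'pos|ft'
python3 - <<'E'
from h import *
im,m=snap('scene','s23.png')
cv2.imwrite('pics/s23c.png',cv2.resize(im[200:320,190:310],None,fx=5,fy=5,interpolation=cv2.INTER_CUBIC))
E
```

```text
position: [0.5323, -0.233, 0.1545]
ft_force: [-0.6, -0.7, 0.3]
position: [0.5325, -0.233, 0.1527]
ft_force: [-0.7, 0.4, -0.0]
position: [0.5324, -0.233, 0.1506]
ft_force: [-0.3, -0.6, -0.7]
```

View pics/s23c.png

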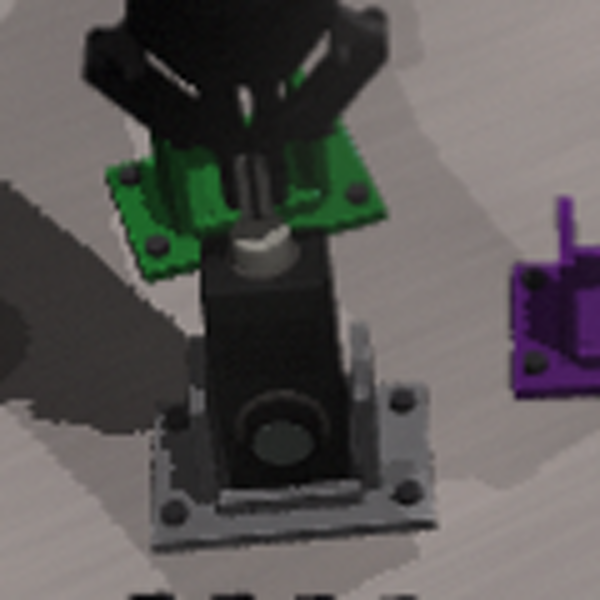

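```bash
(python3 -m handwheel '[[0,0,-1.5,0,0],[0,0,-1.5,0,0],[0,0,0,0,0]]' 40;python3 -m handwheel '[[0,0,-1.5,0,0],[0,0,-1.5,0,0],[0,0,0,0,0]]' 40;python3 -m handwheel '[[0,0,-1,0,0],[0,0,-1,0,0],[0,0,0,0,0]]' 40) | grep -E 'pos|ft'
python3 - <<'E'
from h import *
im,m=snap('scene','s24.png')
cv2.imwrite('pics/s24c.png',cv2.resize(im[200:320,190:310],None,fx=5,fy=5,interpolation=cv2.INTER_CUBIC))
E
```

```text
position: [0.5323, -0.233, 0.1475]
ft_force: [-0.8, 0.2, 0.2]
position: [0.5323, -0.233, 0.1445]
ft_force: [0.3, 0.3, 0.0]
position: [0.5324, -0.233, 0.1426]
ft_force: [0.2, -0.2, -0.4]
```

View pics/s24c.png

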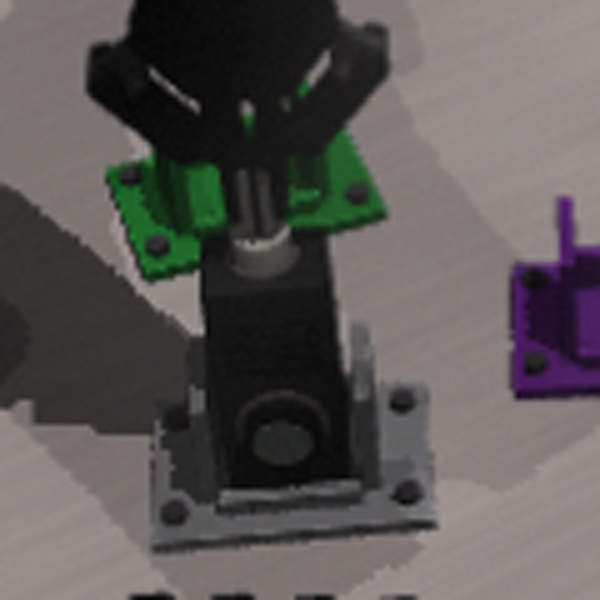

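```bash
(python3 -m handwheel '[[0,0,-1,0,0],[0,0,-1,0,0],[0,0,0,0,0]]' 40;python3 -m handwheel '[[0,0,-1,0,0],[0,0,0,0,0]]' 40;python3 -m handwheel '[[0,0,-1,0,0],[0,0,0,0,0]]' 40;python3 -m handwheel '[[0,0,-1,0,0],[0,0,0,0,0]]' 40) | grep -E 'pos|ft'
```

```text
position: [0.5324, -0.233, 0.1406]
ft_force: [0.3, 0.1, 0.3]
position: [0.5324, -0.233, 0.1397]
ft_force: [-0.4, -0.6, -0.5]
position: [0.5325, -0.233, 0.1387]
ft_force: [-0.1, -1.1, 0.2]
position: [0.5326, -0.233, 0.1378]
ft_force: [-0.3, -0.1, 1.6]
```

```bash
(python3 -m handwheel '[[0,0,-1,0,0],[0,0,0,0,0]]' 40;python3 -m handwheel '[[0,0,-1,0,0],[0,0,0,0,0]]' 40;python3 -m handwheel '[[0,0,-1,0,0],[0,0,0,0,0]]' 40) | grep -E 'pos|ft|time'
```

```text
time_s: 38.7
position: [0.5325, -0.233, 0.1368]
ft_force: [-1.1, 0.1, 1.8]
time_s: 38.9
position: [0.5325, -0.233, 0.1358]
ft_force: [-0.8, -0.1, 1.4]
time_s: 39.1
position: [0.5325, -0.233, 0.1348]
ft_force: [0.9, -0.2, 3.6]
```

```bash
(python3 -m handwheel '[[0,0,-0.5,0,0],[0,0,0,0,0]]' 40;python3 -m handwheel '[[0,0,-0.5,0,0],[0,0,0,0,0]]' 40) | grep -E 'pos|ft|time'
```

```text
time_s: 39.3
position: [0.5325, -0.233, 0.1343]
ft_force: [0.8, 0.2, 3.4]
time_s: 39.5
position: [0.5326, -0.233, 0.1338]
ft_force: [0.1, 0.2, 3.4]
```

```bash
(python3 -m handwheel '[[0,0,-0.5,0,0],[0,0,0,0,0]]' 40;python3 -m handwheel '[[0,0,-0.3,0,0],[0,0,0,0,0]]' 40) | grep -E 'pos|ft|time'
```

```text
time_s: 39.7
position: [0.5326, -0.233, 0.1336]
ft_force: [-0.6, -0.8, 6.3]
time_s: 39.9
position: [0.5327, -0.233, 0.1336]
ft_force: [-1.6, 0.5, 8.3]
```

```bash
(python3 -m handwheel '[[0,0,0.1,0,0],[0,0,0,0,0],[0,0,0,0,0],[0,0,0,0,0],[0,0,0,0,0],[0,0,0,0,0],[0,0,0,0,0]]' 40;python3 -m handwheel '[[0,0,0,0,0],[0,0,0,0,0],[0,0,0,0,0],[0,0,0,0,0],[0,0,0,0,0],[0,0,0,0,0],[0,0,0,0,0]]' 40) | grep -E 'pos|ft|time'
```

```text
time_s: 40.6
position: [0.5327, -0.2331, 0.1336]
ft_force: [-0.6, -0.2, 7.9]
time_s: 41.3
position: [0.5327, -0.233, 0.1336]
ft_force: [-1.4, 0.9, 7.3]
```

```bash
(python3 -m handwheel '[[0,0,-1,0,0],[0,0,-1,0,0],[0,0,-1,0,0],[0,0,-1,0,0],[0,0,0,0,0]]' 40;python3 -m handwheel '[[0,0,-1,0,0],[0,0,-1,0,0],[0,0,0,0,0]]' 40) | grep -E 'pos|ft|time'
```

```text
time_s: 41.8
position: [0.5328, -0.2331, 0.1299]
ft_force: [-1.6, 0.2, 12.0]
time_s: 42.1
position: [0.5332, -0.2332, 0.1284]
ft_force: [-2.7, 0.4, 14.7]
```

```bash
(python3 -m handwheel '[[0,0,-0.7,0,0],[0,0,0,0,0],[0,0,0,0,0]]' 40;) | grep -E 'pos|ft|time'
```

```text
time_s: 42.4
position: [0.5334, -0.2333, 0.1283]
ft_force: [-3.3, 0.1, 20.9]
```

```bash
(python3 -m handwheel '[[0,0,2,0,0],[0,0,3,0,0],[0,0,4,0,0],[0,0,5,0,0],[0,0,10,0,0],[0,0,20,0,0],[0,0,30,0,0],[-10,5,30,0,0],[-25,12,10,0,0],[-25,12,0,0,0]]' 40;python3 -m handwheel '[[-25,12,0,0,0],[-10,5,0,0,0],[0,0,0,0,0]]' 40) | grep -E 'pos|ft|time'
python3 - <<'E'
from h import *
snap('wrist','w30.png'); im,m=snap('scene','s30.png'); snap('top','t30.png')
E
```

```text
time_s: 43.4
position: [0.4728, -0.2035, 0.2421]
ft_force: [-0.5, 0.2, -0.5]
time_s: 43.7
position: [0.4366, -0.1869, 0.2409]
ft_force: [0.1, -0.9, 1.2]
```

View pics/s30.png

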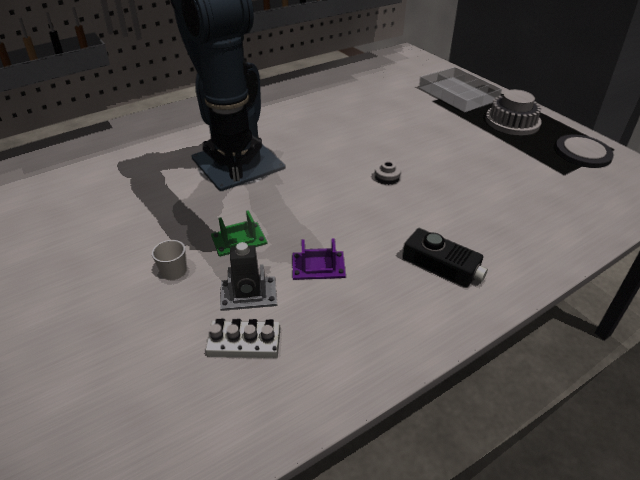

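View pics/w30.png

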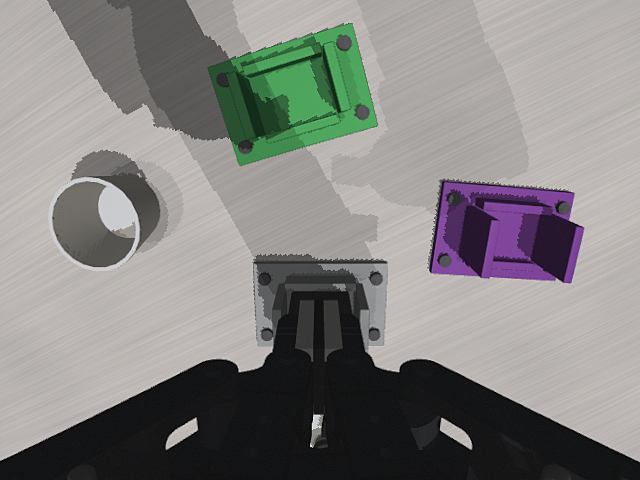

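The camera stands upright in the grey cradle (scene ~(245,275)) with its lens facing the valve body. The key has sprung back, the bystanders look unmoved, and the gripper is clear.

```bash
python3 - <<'E'
from h import *
a,_=load('scene0.png');b,_=load('s30.png')
for n,(x0,x1,y0,y1) in dict(valve=(200,290,312,362),tub=(148,192,238,284),drum=(370,406,156,188),big=(400,495,225,290)).items():
    d=cv2.phaseCorrelate(np.float32(cv2.cvtColor(a[y0:y1,x0:x1],6)),np.float32(cv2.cvtColor(b[y0:y1,x0:x1],6)));print(n,np.round(d[0],2))
print(arm.finish_job())
E
```

```text
valve [0.   0.04]
tub [0.35 0.37]
drum [ 0.06 -0.08]
big [-0.01  0.  ]
the job is handed in; nothing more can be done
None
```

The job is done and handed in at about 44 s of the 72 s allowed.

- **Standing it up:** I took the camera by its head and swivelled it in the jaws. It stuck part-way, at about 55° and again at about 75°, so I freed it with short quick sideways moves. Then I set its foot on the bench and loosened the grip slowly so it rocked upright. I let go and lifted clear; the pictures showed it standing.
- **Cradle:** I took it again by the head and set it in the grey cradle with the lens towards the valve body. It touched the floor at the expected height, and after I let go the pictures showed it seated and upright.
- **Shutter, first click:** The key reached a firm stop after about 5 mm. I held it there at 7–8 N, below the 10 N of the second stage, for about 1.4 s.
- **Shutter, full press:** It then went 5 mm further to a hard stop at up to 21 N, and I released it.

**Last checks:** The camera is seated with its key out, and the arm is clear. Between the first and last scene pictures the valve body, gear drum and larger look-alike camera shifted less than 0.1 px. The tub read about 0.4 px; I put that down to shadows, since the arm was never near it, but I did not check further.

**One disagreement:** The closed fingertips met the key with the tool about 24 mm lower than the stated geometry predicts. I therefore pressed by the force and the stops I felt, not by the stated heights.

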